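# Unclamp the ground specimen and image the batch under the video microscope

### The arm

A 6-joint arm with a two-finger parallel gripper is mounted at the origin on the work surface. World frame = base frame: x ahead of the robot, y to its left, z up, the work surface at z = 0. Lengths are in m, angles in degrees, forces in N, time in s.
With the tool pointing down it reaches from about 0.3 to 0.875 m from the base axis. Payload 4.2 kg.
Tool frame: the origin (TCP) lies midway between the tips of the shut fingers; the grasp point (between the pads) lies 19 mm behind it; z points along the fingers, y is the line along which they close (so a half turn about z gives the same grasp; the last joint's range is limited). The gripper opens to 85 mm and grips with 20 to 120 N. Pads are 22 mm wide; open, the fingers measure 114 mm over their backs; the gripper's body (76 mm by 85 mm) begins 54 mm behind the grasp point. The pads swing forward as they close: fully open they stand 13 mm farther back than shut.
Start: joints at [-64.859, 18.312, 89.639, -0, 72.044, -1.146], TCP at [0.255, -0.516, 0.231] pointing down, gripper open.
Joint ranges: [-177.97, 177.97], [-48.28, 115.42], [12.27, 149.76], [-77.06, 257.06], [2.81, 150.46], [-146.56, 146.56]. Speed limits (degrees/s): [147.25, 147.25, 180, 180, 180, 180].

### API

Orientations are given as [roll, pitch, yaw] about the fixed x, y, z axes, in that order (R = Rz(yaw) Ry(pitch) Rx(roll)).
In Python, from cell import robot gives the robot as it stands.
- The arm moves only by the shell command python3 -m crank 'ROWS' [FORCE]. ROWS is text: rows parted by semicolons, each of 7 numbers parted by spaces: the shift along the tool's x, y, z in m, then the turn, a rotation vector about the tool's x, y, z in rad, then the finger opening in m, from 0 to 0.0854. In form: dx dy dz wx wy wz grip; .... A call has 1 to 5 rows; each row shifts and turns the commanded pose from where the row before left it, along the tool's axes as they then stand; what a row does not reach is not made up. A row lasts 1/8 s, in which the tool goes at most 62.5 mm and 10.7 degrees, less where a joint would pass 70% of its speed; a pose out of reach is approached as far as the arm can. A call with a gripper value outside its range is refused whole. The fingers move at their own pace and stop on an object; FORCE is the grip in N (left out, the last holds). Time passes only in rows, so rows that do not move let the fingers close. It gives the time, the measured TCP pose, the force, the opening and the grip force at its end, in the units of the state.
- robot.get_obs(): the state, without advancing time (a new reading comes with each control period).
- robot.grab_frame(name): name is "scene" or "top" or "wrist"; returns a dict with "image" (480x640x3 uint8, blue, green, red), "fx", "fy", "cx", "cy" (pixels), "extrinsics" (4x4, takes a point from camera to world coordinates). Camera axes: x right, y up, looking along -z (the intrinsics and any distortion apply to the point x, -y, -z); pixel columns grow to the right and rows downward; lengths in m; the calibration is good to about 2 mm. A picture is of the moment at which its call begins. There is no depth.
- robot.job_done(): hands the job in; it is judged then, once.
Trained networks look in the newest picture that a camera, given by its name, has taken for a name from the list of things; names that differ only in an ending like _2 or _b are one class to them, and where a whole thing is asked for, a point or a joint stands for the part that bears it (a point fixed in the world has none). Each returns a list of dicts, best first, with "conf" (0 to 1); they miss things now and then, are a little off and sometimes report something else, mostly with a low value. They report only what shows in the picture. A call takes as long as a camera call.
- robot.regions_of(camera, target): "region" (480x640 bool, what is visible of it) and "box" ([left, top, right, bottom] in pixels, round what is visible of it).
The state is a dict: "time": time; "joint_pos": joint angles; "qd": joint speeds; "joint_efforts": joint torques, N m; "ee_pos": TCP position; "tcp_rot": TCP orientation; "ft_force": force on the tool from outside, world axes, zero at the start; "moment": the same for the moment, N m; "finger_gap": opening from 0.0 (shut) to 1.0 (fully open); "gripper_force": force on a finger pad.
Only numpy, scipy, OpenCV 4.12 (cv2) and the standard library are available. Lean on these libraries where they do the work, as an engineer would, in place of code of your own. Each camera call takes 0.05 s, during which the arm holds its last target. There are 200 camera calls.

### The job

Draw the microscope's sliding stage right out, slide the vise jaw right back, take the finished specimen block out of the vise, and stand it together with every specimen block waiting on the blue mat upright on the stage. When all of them are flat on the stage inside its rim, slide the stage fully home under the lens and then press the camera's capture button; leave the empty vise with its jaw slid fully shut. Let nothing knock the microscope head, and leave the tip box, the jar and the wash bottle where they are.

Things in the scene. Friction and masses are not known exactly. Their poses are not given: they have to be found in the camera images.
- block1: cream resin block 60 x 24 x 40 mm (x, y, z) centred on an aluminium plate 80 x 56 x 8 mm: 48 mm tall, 180 g. Origin: centre of the underside, z up. Grip the resin across its 24 mm. Starts in the vise, length across it, both plate edges 5.5 mm under the jaw lips: with the jaw open, move it level 10 to 25 mm along the vise's +x, out from under the fixed lip, then lift.
- block2: cream resin block 60 x 24 x 40 mm (x, y, z) centred on an aluminium plate 80 x 56 x 8 mm: 48 mm tall, 180 g. Origin: centre of the underside, z up. Grip the resin across its 24 mm. If present, it waits on the blue mat (a cloth 1 mm thin, flat on the bench).
- block3: cream resin block 60 x 24 x 40 mm (x, y, z) centred on an aluminium plate 80 x 56 x 8 mm: 48 mm tall, 180 g. Origin: centre of the underside, z up. Grip the resin across its 24 mm. If present, it waits on the blue mat.
- block4: cream resin block 60 x 24 x 40 mm (x, y, z) centred on an aluminium plate 80 x 56 x 8 mm: 48 mm tall, 180 g. Origin: centre of the underside, z up. Grip the resin across its 24 mm. If present, it waits on the blue mat. Two or three of block2, block3 and block4 are present.
- vise: low steel vise fixed to the bench; bed 200 x 64 (x, y), 32 mm high. Origin: centre of its underside; +x = the way the jaw opens. Fixed jaw at the -x end, sliding jaw facing it; both 64 mm wide, tops 52 mm above the bench. Each has an undercut lip reaching 6 mm over the block's plate, from 41 to 52 mm above the bench
- vise_seat (a point): point on the top of the vise bed under the middle of block1 as clamped; 39 mm towards -x from the vise's middle, 32 mm above the bench; axes as the vise
- jaw (a joint): position of the sliding jaw in m: 0 = closed (as on the block), 0.050 = right back against its stop. Its clamp screw has been slackened; it slides along the vise's +x with about 4 N of friction and stays where it is left.
- jaw_grip (a point): grip point on the sliding jaw's tail, a steel lug behind the jaw: 28 mm wide (y), 32 mm long (x), from 32 to 64 mm above the bench; the point is at its middle, 55 mm above the bench; axes as the vise. Pinch it from above across its 28 mm
- scope: video microscope stand fixed to the bench; white base 170 x 500 mm. Origin: on the bench straight below the lens; +y points to the column (155 mm behind the lens), z up.
- carriage (a joint): position of the sliding stage in m: 0 = fully home, its middle under the lens, against its stop; 0.18 = drawn fully out along the stand's -y, clear of the head, for loading. About 2.5 N of friction; it stays where it is left. It starts partly in.
- stage_in (a point): centre of the stage's flat black floor, 30 mm above the bench; moves with it; axes as the stand (-y = drawing out). Floor inside the rim 190 x 150 mm (x, y); rim 5 mm wide, 5 mm high. Four blocks fit, two by two, lengths along x, centred at x = +-46, y = +-37 mm
- stage_knob (a point): grip point on the stage's upright black knob (22 mm diameter, from 28 to 64 mm above the bench), 125 mm to -y of the stage's middle, 50 mm above the bench; axes as the stand. The knob stands on a 34 mm wide tongue whose top is 28 mm above the bench.
- head: microscope head: ring light (72 mm diameter) with lens, tube, camera and focus arm. Its underside is 106 mm above the bench, so upright blocks on the stage (top at 78 mm) pass beneath. Origin as the stand: on the bench straight below the lens.
- snap (a joint): travel of the capture button in m: 0 = up, 0.006 = fully pressed (about 4 N); springs back
- snap_top (a point): centre of the top of the round white capture button (34 mm diameter) in a black ring on the grey camera control box (75 x 110 mm, 30 mm high, fixed to the bench); press straight down
- tipbox: bystander: pipette-tip box 122 x 87 x 90 mm, grey with yellow lid; origin at the centre of its underside
- reagent: bystander: jar 72 mm diameter, 130 mm tall, blue cap; origin at the centre of its underside
- washbottle: bystander: white bottle 68 mm diameter, 170 mm tall, red cap; origin at the centre of its underside

How it is judged (in metres and radians):
On the way, in this order (a step that is already met when the one before it is completed fails the run):
1. the vise jaw is slid right back (over 40 mm) with the block still on the vise bed (value of joint jaw above 0.04 m and horizontal distance between block1 and vise_seat below 0.03 m and z of block1 in the frame of vise_seat below 0.005 m), for 0.2 s.
2. every block stands flat and upright on the stage while the stage is drawn out clear of the lens (over 0.12 m) (value of joint carriage above 0.12 m and x of block1 in the frame of stage_in between -0.085 and 0.085 m and y of block1 in the frame of stage_in between -0.065 and 0.065 m and z of block1 in the frame of stage_in between -0.004 and 0.004 m and angle between each of block1, block2, block3, block4's own z axis and vertical below 0.06 rad and x of block2 in the frame of stage_in between -0.085 and 0.085 m and y of block2 in the frame of stage_in between -0.065 and 0.065 m and z of block2 in the frame of stage_in between -0.004 and 0.004 m and x of block3 in the frame of stage_in between -0.085 and 0.085 m and y of block3 in the frame of stage_in between -0.065 and 0.065 m and z of block3 in the frame of stage_in between -0.004 and 0.004 m and x of block4 in the frame of stage_in between -0.085 and 0.085 m and y of block4 in the frame of stage_in between -0.065 and 0.065 m and z of block4 in the frame of stage_in between -0.004 and 0.004 m), for 0.2 s.
3. the stage is fully home (within 6 mm) with every block upright on it (value of joint carriage below 0.006 m and x of block1 in the frame of stage_in between -0.085 and 0.085 m and y of block1 in the frame of stage_in between -0.065 and 0.065 m and z of block1 in the frame of stage_in between -0.004 and 0.004 m and angle between each of block1, block2, block3, block4's own z axis and vertical below 0.06 rad and x of block2 in the frame of stage_in between -0.085 and 0.085 m and y of block2 in the frame of stage_in between -0.065 and 0.065 m and z of block2 in the frame of stage_in between -0.004 and 0.004 m and x of block3 in the frame of stage_in between -0.085 and 0.085 m and y of block3 in the frame of stage_in between -0.065 and 0.065 m and z of block3 in the frame of stage_in between -0.004 and 0.004 m and x of block4 in the frame of stage_in between -0.085 and 0.085 m and y of block4 in the frame of stage_in between -0.065 and 0.065 m and z of block4 in the frame of stage_in between -0.004 and 0.004 m), for 0.2 s.
4. the capture button is pressed with the stage home (value of joint carriage below 0.006 m and value of joint snap above 0.004 m), for 0.05 s.
At the end, for the whole second after the job is handed in: the stage is fully home (within 6 mm); the empty vise's jaw is shut again (within 6 mm); the capture button has been pressed and is up again; every block present stands at rest, flat and upright (within 0.06 rad, 4 mm in height) on the stage floor inside the rim (all of step 3 and value of joint jaw below 0.006 m and value of joint snap below 0.002 m and linear speed of each of block1, block2, block3, block4 below 0.02 m/s); the robot touches nothing.
It fails at once if tipbox is knocked more than 30 mm from its place (distance of tipbox from where it was at the start of the episode above 0.03 m).
It fails at once if reagent is knocked more than 30 mm from its place (distance of reagent from where it was at the start of the episode above 0.03 m).
It fails at once if washbottle is knocked more than 30 mm from its place (distance of washbottle from where it was at the start of the episode above 0.03 m).
It fails at once if something knocks the microscope head (over 3 N) (contact force between head and anything else above 3 N).
Of block2, block3, block4 only 2 to 3 are there at a start; the rules pass over those that are not, and their reading is None.
At some moment in a run one of block2, block3, block4 may be knocked a few centimetres aside while the robot is not near it.
It also fails if it takes over 210 s, if anything falls off the work surface, if the arm or the gripper's body presses on something with over 40 N, if the wrist force passes 120 N, or if a joint passes its speed limit or range.

## Working session

There is one attempt and no reset: what is moved stays moved. The work goes in short steps, Python scripts to look and compute and a shell command to move; the robot and the scene stay as the last step left them, time stands still between calls to the robot, and variables do not carry over. Pictures are saved under pics/ and viewed, at most 18 in all, crops included, and the job is handed in when it is done.

```bash
ls; mkdir -p pics; python3 - <<'E'
from cell import robot
import cv2,numpy as np
print(robot.get_obs())
for c in("scene","top"):
    f=robot.grab_frame(c); cv2.imwrite(f"pics/{c}0.png",f["image"]); print(c,f["fx"],f["fy"],f["cx"],f["cy"],np.round(f["extrinsics"],4).tolist(),f.keys())
    for t in("block2","vise","stage_knob","snap_top","jaw_grip","stage_in","head","tipbox","reagent","washbottle"):
        print(t,[(round(r["conf"],2),np.round(r["box"]).tolist(),np.round(np.argwhere(r["region"]).mean(0)[::-1],1).tolist()) for r in robot.regions_of(c,t)])
E
```

```text
pics
{'time': 0.0, 'joint_pos': array([-6.48601273e+01,  1.83521681e+01,  8.97059555e+01,  8.27571196e-04,
        7.20434230e+01, -1.14616117e+00]), 'qd': array([-0.08793046, -0.07939354,  0.03871326, -0.10123141,  0.05448109,
        0.07345231]), 'joint_efforts': array([ 3.06974849e-03, -4.15520239e+01, -2.34159762e+01,  3.14271738e-04,
        8.36236984e-03, -1.31349233e-05]), 'ee_pos': array([ 0.25444357, -0.51511631,  0.23048002]), 'tcp_rot': array([-1.79898489e+02, -2.81788195e-03,  2.62857755e+01]), 'ft_force': array([ 0.71703914, -0.67939656, -0.19581173]), 'moment': array([-0.08092061, -0.00867005,  0.00324732]), 'gripper_force': 0.0, 'finger_gap': 0.9991170761583292}
scene 454.42379872549947 454.42379872549947 316.7620215531477 244.59085358452012 [[0.7981, -0.4824, 0.361, 0.922], [0.6025, 0.6455, -0.4694, -0.5694], [-0.0066, 0.5922, 0.8058, 0.9157], [0.0, 0.0, 0.0, 1.0]] dict_keys(['image', 'fx', 'fy', 'cx', 'cy', 'extrinsics'])
block2 [(0.97, [233.0, 249.0, 266.0, 287.0], [247.3, 267.9]), (0.8, [315.0, 275.0, 362.0, 308.0], [337.6, 290.6]), (0.71, [288.0, 305.0, 323.0, 3
[... 1430 characters left out ...]
37.0, 241.0, 235.0, 329.0], [176.0, 285.0])]
snap_top [(0.61, [216.0, 174.0, 234.0, 189.0], [222.8, 180.7]), (0.25, [288.0, 178.0, 314.0, 213.0], [302.4, 194.0])]
jaw_grip [(0.9, [389.0, 273.0, 418.0, 303.0], [401.6, 289.4])]
stage_in [(0.57, [140.0, 241.0, 230.0, 329.0], [176.3, 284.8]), (0.43, [474.0, 237.0, 520.0, 270.0], [495.4, 252.9])]
head [(0.92, [42.0, 266.0, 156.0, 311.0], [100.3, 283.6])]
tipbox [(0.67, [426.0, 149.0, 484.0, 220.0], [455.2, 185.6])]
reagent [(0.98, [123.0, 162.0, 166.0, 199.0], [146.0, 180.1])]
washbottle [(0.74, [476.0, 236.0, 519.0, 265.0], [495.4, 252.8]), (0.7, [325.0, 187.0, 355.0, 222.0], [340.6, 203.4]), (0.68, [372.0, 190.0, 395.0, 223.0], [382.6, 206.7])]
```

View pics/top0.png

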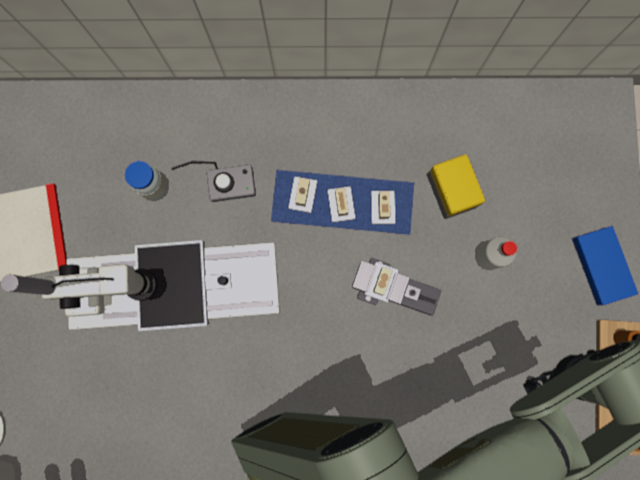

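View pics/scene0.png

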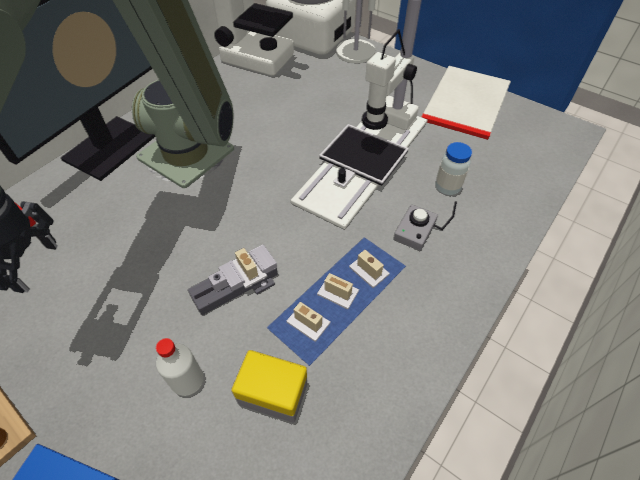

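The top view shows all three mat blocks at (303,194), (341,204) and (383,207). The vise block is at (381,281), the jaw tail at (412,293), the stage at (171,285), the knob at (223,281) and the button at (223,182). In the scene view every block is upright and the bystanders stand well clear.

```bash
cat > h.py <<'E'
from cell import robot
import cv2,numpy as np
from scipy.spatial.transform import Rotation as R
def world(f,px,z):
    px=np.atleast_2d(px).astype(float); E=np.array(f["extrinsics"])
    d=np.c_[(px[:,0]-f["cx"])/f["fx"],-(px[:,1]-f["cy"])/f["fy"],-np.ones(len(px))]@E[:3,:3].T
    return E[:3,3]+d*((z-E[2,3])/d[:,2])[:,None]
def pix(f,P):
    E=np.array(f["extrinsics"]);p=(np.atleast_2d(P)-E[:3,3])@E[:3,:3]
    return np.c_[f["cx"]+f["fx"]*p[:,0]/-p[:,2],f["cy"]-f["fy"]*p[:,1]/-p[:,2]]
def rect(f,mask,z):
    "min-area rectangle of a mask in world at height z: centre, (long,short), angle of long axis deg"
    c=max(cv2.findContours(mask.astype(np.uint8),0,1)[0],key=cv2.contourArea)[:,0]
    w=(world(f,c,z)[:,:2]*1000).astype(np.float32)
    (cx,cy),(a,b),t=cv2.minAreaRect(w)
    if a<b:a,b,t=b,a,t+90
    return np.round([cx,cy],1),np.round([a,b],1),round((t+90)%180-90,1)
def delta(tx,ty,tz,yaw=None):
    "tool-frame shift from measured pose to world target, tool kept down"
    o=robot.get_obs();r=R.from_euler("xyz",o["tcp_rot"],degrees=True)
    print("tcp",np.round(o["ee_pos"],4),"rot",np.round(o["tcp_rot"],2),"t",round(o["time"],2),"gap",round(o["finger_gap"]*85,1),"shift",np.round(r.inv().apply(np.array([tx,ty,tz])-o["ee_pos"]),4),end=" ")
    if yaw is not None:
        d=(yaw-o["tcp_rot"][2]+90)%180-90
        print("rotvec",np.round((r.inv()*R.from_euler("xyz",[180,0,o["tcp_rot"][2]+d],degrees=True)).as_rotvec(),3),"dyaw",round(d,1),end="")
    print()
E
python3 - <<'E'
from h import *
f=robot.grab_frame("top")
for t,z in(("block2",.02),("vise",.03),("stage_in",.033),("snap_top",.033),("jaw_grip",.06),("head",.106),("tipbox",.09),("reagent",.13),("washbottle",.17)):
    for r in robot.regions_of("top",t): print(t,round(r["conf"],2),*rect(f,r["region"],z))
print("knob",world(f,[223,281],.064),"button",world(f,[223,182],.033))
print("stage corners",world(f,[[135,242],[203,240],[206,325],[139,329]],.035)[:,:2].round(3).tolist())
print("base corners",world(f,[[274,243],[279,314],[69,329]],.005)[:,:2].round(3).tolist())
cv2.imwrite("pics/topz.png",cv2.resize(f["image"][165:325,265:450],None,fx=4,fy=3.7,interpolation=cv2.INTER_CUBIC)[:600])
g=robot.grab_frame("wrist");cv2.imwrite("pics/w0.png",g["image"]);E=g["extrinsics"];o=robot.get_obs()
r=R.from_euler("xyz",o["tcp_rot"],degrees=True);print("cam in tool",r.inv().apply(E[:3,3]-o["ee_pos"]),(r.inv().as_matrix()@E[:3,:3]).round(3).tolist(),g["fx"])
E
```

```text
block2 0.96 [ 619.9 -215.7] [79.4 56.1] 1.4
block2 0.95 [ 628.6 -115.1] [79.8 55.2] 8.1
block2 0.62 [652.1 -22.1] [80.7 58. ] -9.8
block2 0.58 [ 441.2 -209.7] [81.  50.7] -18.7
vise 0.73 [ 410.7 -283.2] [116.5  69.4] 68.9
vise 0.18 [684.9 354.4] [116.  76.] 45.5
stage_in 0.6 [681.6 168.8] [34.5 31.2] 1.0
stage_in 0.56 [436.3 257.6] [223.4 200. ] -85.7
snap_top 0.66 [682.8 168.8] [32.1 31.2] 1.0
jaw_grip 0.59 [ 417.8 -257.4] [67.3 62.9] 68.1
head 0.87 [426.5 424.5] [249.1  98. ] 89.9
tipbox 0.72 [ 655.9 -374.9] [128.2 107.2] 19.9
tipbox 0.62 [670.8 336.4] [111.   72.8] 45.3
reagent 0.96 [661.8 323.1] [107.1  68.7] 56.2
reagent 0.52 [ 406.3 -268.1] [108.3  64. ] 68.8
washbottle 0.89 [ 491.6 -439. ] [95.4 63.2] -65.8
knob [[0.43979957 0.15782073 0.064     ]] button [[0.67914223 0.16752813 0.033     ]]
stage corners [[0.534, 0.373], [0.539, 0.212], [0.339, 0.2], [0.33, 0.356]]
base corners [[0.535, 0.046], [0.365, 0.033], [0.33, 0.532]]
cam in tool [ 0.0802951  -0.00036148 -0.14141776] [[0.001, 0.95, 0.311], [1.0, -0.002, 0.001], [0.001, 0.311, -0.95]] 412.1535990959205
```

View pics/topz.png

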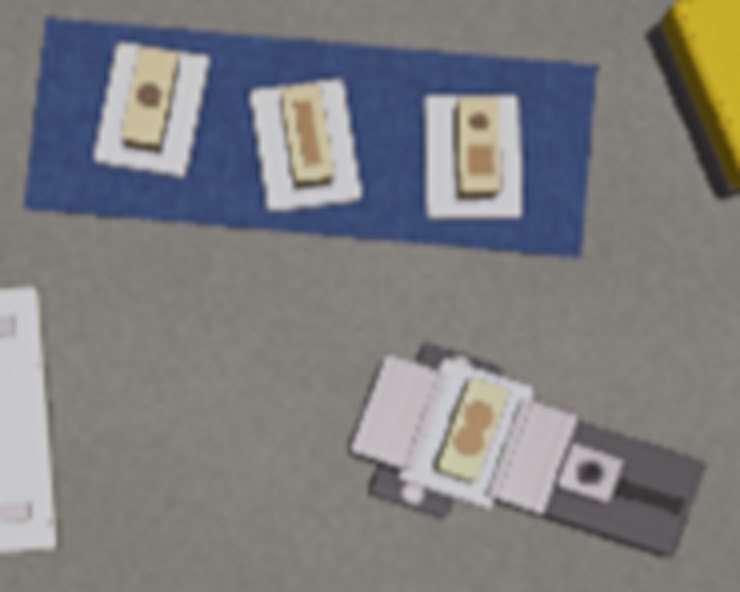

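The zoomed crop shows the vise pointing right and slightly down, with the fixed jaw on the left. The lug is at about crop (590,472), which is full-image (412.5,292.6). Next I go above the vise for a close wrist look.

```bash
python3 - <<'E'
from h import *
f=robot.grab_frame("top")
def c(x,y):return [265+x/4,165+y/3.7]
print(world(f,[c(590,472)],.064),"bed end",world(f,[c(705,462),c(668,557)],.032),"plate",world(f,[c(447,358),c(532,385),c(490,506),c(402,478)],.04)[:,:2])
L=world(f,[c(590,472)],.064)[0];delta(L[0],L[1],.2,71)
E
```

```text
[[ 0.41281635 -0.27615615  0.064     ]] bed end [[ 0.42045689 -0.34812433  0.032     ]
 [ 0.36090437 -0.32505477  0.032     ]] plate [[ 0.48589059 -0.1976528 ]
 [ 0.46869919 -0.24702057]
 [ 0.39267785 -0.22133734]
 [ 0.41024113 -0.17051957]]
tcp [ 0.2547 -0.5155  0.2313] rot [180.    -0.    26.29] t 1.7 gap 85.7 shift [ 0.2478 -0.1446  0.0313] rotvec [ 0.    0.   -0.78] dyaw 44.7
```

```bash
python3 -m crank '0.05 -0.029 0.006 0 0 0 0.08; 0.05 -0.029 0.006 0 0 0 0.08; 0.05 -0.029 0.006 0 0 0 0.08; 0.05 -0.029 0.006 0 0 0 0.08; 0.048 -0.029 0.006 0 0 0 0.08' && python3 -m crank '0 0 0 0 0 -0.156 0.06; 0 0 0 0 0 -0.156 0.06; 0 0 0 0 0 -0.156 0.06; 0 0 0 0 0 -0.156 0.06; 0 0 0 0 0 -0.156 0.06' && python3 -m crank '0 0 0 0 0 0 0.06'
python3 - <<'E'
from h import *
g=robot.grab_frame("wrist");cv2.imwrite("pics/w1.png",g["image"])
for t,z in (("block1",.04),("jaw_grip",.064)):
  for r in robot.regions_of("wrist",t): print(t,r["conf"],r["box"],*rect(g,r["region"],z))
delta(.4128,-.2762,.2,71)
E
```

```text
time: 2.33
ee_pos: [0.4138, -0.2742, 0.2014]
tcp_rot: [180.0, -0.0, 26.3]
ft_force: [1.4, -1.5, -0.3]
finger_gap: 0.935
gripper_force: 0.0
time: 2.95
ee_pos: [0.4128, -0.2757, 0.2014]
tcp_rot: [180.0, 0.0, 71.3]
ft_force: [0.0, -0.9, 0.4]
finger_gap: 0.699
gripper_force: 0.0
time: 3.08
ee_pos: [0.4128, -0.2757, 0.2014]
tcp_rot: [180.0, 0.0, 70.9]
ft_force: [0.8, -0.2, -0.2]
finger_gap: 0.702
gripper_force: 0.0
block1 0.68 [264.9, 72.3, 382.6, 154.2] [ 441.4 -208.6] [80.7 55.9] -19.5
jaw_grip 0.87 [275.8, 146.9, 364.4, 241.1] [ 421.9 -258.3] [67.3 61. ] 70.9
jaw_grip 0.71 [251.9, 12.3, 395.2, 286.9] [ 416.1 -274.6] [102.4  61.5] 69.8
tcp [ 0.4128 -0.2757  0.2013] rot [179.99   0.    70.86] t 3.23 gap 59.6 shift [-0.0005  0.0002  0.0013] rotvec [ 0.     0.    -0.002] dyaw 0.1
```

View pics/w1.png

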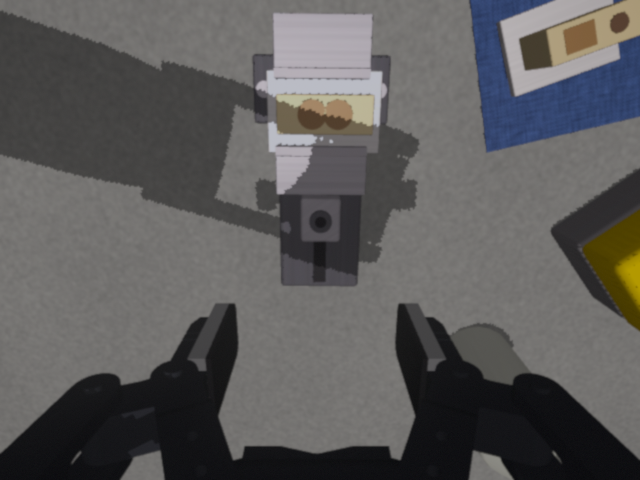

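The wrist view shows the lug top at about (320,218) with a dark screw hole. The block resin is at (325,114), square to the tool.

```bash
python3 - <<'E'
from h import *
g=robot.grab_frame("wrist")
L=world(g,[320.5,217.5],.064)[0];print(L,pix(g,[[.4128,-.2762,.064]]))
print("resin",world(g,[[278,95],[374,97],[373,135],[276,133]],.08).round(4).tolist(), "bed end",world(g,[[283,285],[357,285]],.032).round(4).tolist())
delta(L[0],L[1],.038,70.5)
E
```

```text
[ 0.41658815 -0.27359376  0.064     ] [[316.60545788 222.57101422]]
resin [[0.4184, -0.1885, 0.08], [0.4728, -0.2085, 0.08], [0.4659, -0.2297, 0.08], [0.4094, -0.209, 0.08]] bed end [[0.3661, -0.3266, 0.032], [0.4238, -0.3466, 0.032]]
tcp [ 0.4128 -0.2757  0.2014] rot [180.     0.    70.89] t 3.27 gap 59.6 shift [0.0033 0.0029 0.1634] rotvec [0.    0.    0.007] dyaw -0.4
```

```bash
python3 -m crank '0.0033 0.0029 0.04 0 0 0.015 0.06; 0 0 0.04 0 0 0 0.06; 0 0 0.04 0 0 0 0.06; 0 0 0.03 0 0 0 0.06; 0 0 0.013 0 0 0 0.06' && python3 -m crank '0 0 0 0 0 0 0.0; 0 0 0 0 0 0 0.0; 0 0 0 0 0 0 0.0;0 0 0 0 0 0 0.0' 40 && python3 -m crank '-0.01 0 0 0 0 0 0.0; -0.015 0 0 0 0 0 0.0; -0.012 0 0 0 0 0 0.0; -0.009 0 0 0 0 0 0.0; -0.002 0 0 0 0 0 0.0' && python3 -m crank '-0.002 0 0 0 0 0 0.0; 0 0 0 0 0 0 0.0;0 0 0 0 0 0 0.0'
```

```text
time: 3.9
ee_pos: [0.4159, -0.2731, 0.0369]
tcp_rot: [-179.9, -0.0, 70.1]
ft_force: [-0.9, -0.4, 0.6]
finger_gap: 0.706
gripper_force: 0.0
time: 4.4
ee_pos: [0.4165, -0.2737, 0.0394]
tcp_rot: [180.0, 0.0, 70.1]
ft_force: [-4.4, 0.8, 6.9]
finger_gap: 0.317
gripper_force: 43.6
time: 5.03
ee_pos: [0.4005, -0.3185, 0.0395]
tcp_rot: [180.0, -0.0, 70.1]
ft_force: [-0.7, 5.4, 6.0]
finger_gap: 0.316
gripper_force: 43.7
time: 5.4
ee_pos: [0.3998, -0.3202, 0.0395]
tcp_rot: [180.0, -0.0, 70.1]
ft_force: [-1.5, 3.5, 6.1]
finger_gap: 0.322
gripper_force: 43.6
```

```bash
python3 -m crank '-0.002 0 0 0 0 0 0.0; 0 0 0 0 0 0 0.0;0 0 0 0 0 0 0.055;0 0 0 0 0 0 0.055; 0 0 0 0 0 0 0.055' && python3 -m crank '0 0 -0.03 0 0 0 0.06; 0 0 -0.03 0 0 0 0.06; 0.04 0 -0.03 0 0 0 0.06; 0.04 0.001 0 0 0 0 0.06; 0.041 0 0 0 0 0 0.06' && python3 -m crank '0 0 0 0 0 0.157 0.06; 0 0 0 0 0 0.157 0.06; 0 0 0 0 0 0.157 0.06; 0 0 0 0 0 0.157 0.06; 0 0 0 0 0 0.157 0.06' && python3 -m crank '0 0 0 0 0 0.157 0.06; 0 0 0 0 0 0.157 0.06; 0 0 0 0 0 0.157 0.06; 0 0 0 0 0 0.157 0.06; 0 0 0 0 0 0.157 0.06' && python3 -m crank '0 0 0 0 0 0 0.06'
python3 - <<'E'
from h import *
g=robot.grab_frame("wrist");cv2.imwrite("pics/w2.png",g["image"])
for t,z in (("block1",.04),("jaw_grip",.064)):
  for r in robot.regions_of("wrist",t): print(t,r["conf"],r["box"],*rect(g,r["region"],z))
delta(.4415,-.2088,.054,-20)
E
```

```text
time: 6.02
ee_pos: [0.3992, -0.3228, 0.0384]
tcp_rot: [180.0, 0.0, 70.1]
ft_force: [0.7, 0.8, 0.2]
finger_gap: 0.647
gripper_force: 0.0
time: 6.65
ee_pos: [0.4417, -0.2084, 0.1289]
tcp_rot: [179.9, 0.0, 70.1]
ft_force: [1.3, -0.2, 0.6]
finger_gap: 0.701
gripper_force: 0.0
time: 7.28
ee_pos: [0.4411, -0.2092, 0.1283]
tcp_rot: [180.0, -0.0, 24.8]
ft_force: [-0.0, -1.0, 0.5]
finger_gap: 0.705
gripper_force: 0.0
time: 7.9
ee_pos: [0.4411, -0.2092, 0.1283]
tcp_rot: [180.0, -0.0, -20.2]
ft_force: [0.6, 0.1, 0.2]
finger_gap: 0.701
gripper_force: 0.0
time: 8.02
ee_pos: [0.4411, -0.2091, 0.1283]
tcp_rot: [180.0, -0.0, -19.7]
ft_force: [0.3, 0.4, -0.3]
finger_gap: 0.705
gripper_force: 0.0
block1 0.71 [1.1, 0.4, 131.3, 61.6] [ 589.6 -129.2] [63.6 28.8] 70.3
block1 0.71 [198.7, 2.0, 235.7, 14.0] [ 575.1 -204.4] [18.8  5.3] 70.3
block1 0.69 [266.9, 171.1, 367.7, 322.0] [ 436.3 -207.3] [94.3 55.5] -19.0
jaw_grip 0.68 [435.5, 191.6, 575.5, 303.7] [ 412.4 -305.2] [72.1 63.6] 70.4
jaw_grip 0.62 [199.6, 2.9, 235.2, 13.8] [ 569.  -207.6] [16.   4.7] 70.3
tcp [ 0.441  -0.2091  0.1283] rot [ 1.800e+02 -1.000e-02 -1.973e+01] t 8.18 gap 59.9 shift [ 0.0003 -0.0004  0.0743] rotvec [ 0.    -0.     0.005] dyaw -0.3
```

View pics/w2.png

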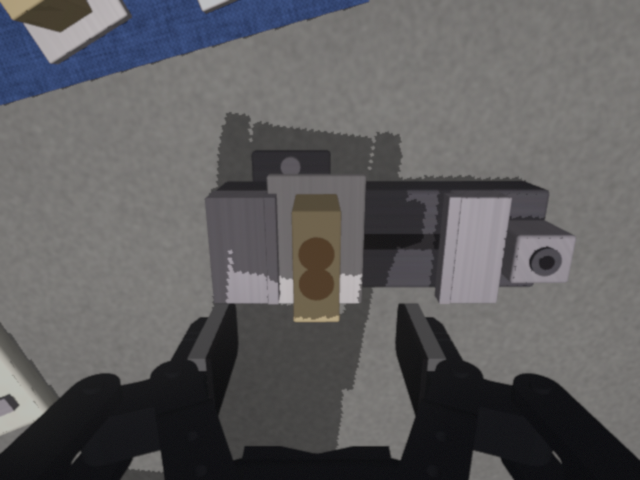

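The jaw stands right back and the block is still in its seat, with resin at columns 293–340 centred between the fingers. I descend, grip, shift it level and lift.

```bash
python3 -m crank '0 0 0.03 0 0 0.005 0.06; 0 0 0.03 0 0 0 0.06; 0 0 0.014 0 0 0 0.06; 0 0 0 0 0 0 0; 0 0 0 0 0 0 0' 40 && python3 -m crank '0 0 0 0 0 0 0; 0 0 0 0 0 0 0; 0 0 0 0 0 0 0;0 0 0 0 0 0 0' && python3 -m crank '0 0.006 0 0 0 0 0; 0 0.006 0 0 0 0 0; 0 0.005 0 0 0 0 0;0 0 0 0 0 0 0;0 0 0 0 0 0 0' && python3 -m crank '0 0 -0.01 0 0 0 0; 0 0 -0.02 0 0 0 0; 0 0 -0.03 0 0 0 0; 0 0 -0.03 0 0 0 0; 0 0 -0.03 0 0 0 0'
python3 - <<'E'
from h import *
g=robot.grab_frame("wrist");cv2.imwrite("pics/w3.png",g["image"])
delta(.44,.158,.18,4.2)
E
```

```text
time: 8.8
ee_pos: [0.4418, -0.2094, 0.0552]
tcp_rot: [180.0, -0.1, -20.1]
ft_force: [-0.4, 0.0, 0.9]
finger_gap: 0.282
gripper_force: 0.5
time: 9.3
ee_pos: [0.4418, -0.2094, 0.0553]
tcp_rot: [180.0, -0.1, -20.1]
ft_force: [-0.4, -0.3, 5.9]
finger_gap: 0.276
gripper_force: 40.7
time: 9.93
ee_pos: [0.436, -0.2248, 0.0553]
tcp_rot: [-180.0, -0.1, -20.2]
ft_force: [1.2, 2.3, 7.0]
finger_gap: 0.274
gripper_force: 40.8
time: 10.55
ee_pos: [0.4345, -0.2248, 0.1752]
tcp_rot: [180.0, 0.1, -20.1]
ft_force: [0.8, -0.1, -2.1]
finger_gap: 0.273
gripper_force: 39.7
tcp [ 0.4366 -0.2259  0.1792] rot [179.93  -0.39 -20.12] t 10.6 gap 23.2 shift [-0.1289 -0.3616 -0.0022] rotvec [ 0.003 -0.006 -0.424] dyaw 24.3
```

View pics/w3.png

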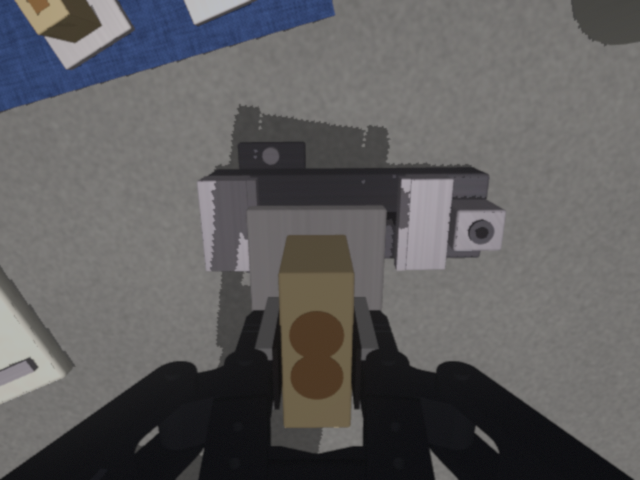

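The block is lifted clean and level in the fingers. I park it on the bench at about (0.42,-0.055), because the stage has to be drawn out first.

```bash
python3 -m crank '-0.0186 -0.0387 0 0 0 0 0; -0.0186 -0.0387 0.01 0 0 0 0; -0.0186 -0.0387 0.02 0 0 0 0; -0.0186 -0.0387 0.02 0 0 0 0; 0 0 0.02 0 0 -0.141 0' && python3 -m crank '0 0 0.02 0 0 -0.141 0; 0 0 0.02 0 0 -0.141 0; 0 0 0.02 0 0 0 0; 0 0 0 0 0 0 0; 0 0 0 0 0 0 0'
python3 - <<'E'
from h import *
delta(.42,-.055,.0235,4)
E
```

```text
time: 11.22
ee_pos: [0.4171, -0.0517, 0.1033]
tcp_rot: [-180.0, 0.1, -11.6]
ft_force: [0.4, -0.8, -2.8]
finger_gap: 0.27
gripper_force: 40.2
time: 11.85
ee_pos: [0.4188, -0.0541, 0.0447]
tcp_rot: [180.0, -0.0, 4.1]
ft_force: [0.8, 0.0, -0.7]
finger_gap: 0.273
gripper_force: 40.2
tcp [ 0.4188 -0.0541  0.0447] rot [ 1.7999e+02 -3.0000e-02  4.1100e+00] t 11.85 gap 23.2 shift [0.0011 0.001  0.0212] rotvec [ 0.    -0.001  0.002] dyaw -0.1
```

```bash
python3 -m crank '0 0 0.015 0 0 0 0; 0 0 0.006 0 0 0 0; 0 0 0.0005 0 0 0 0; 0 0 0 0 0 0 0.05; 0 0 0 0 0 0 0.05' && python3 -m crank '0 0 0 0 0 0 0.05; 0 0 -0.03 0 0 0 0.05; 0 0 -0.05 0 0 0 0.05; 0 0 -0.05 0 0 0 0.05; 0.009 -0.0525 0 0 0 0 0.05' && python3 -m crank '0.009 -0.0525 0 0 0 0 0.05; 0.009 -0.0525 0 0 0 0 0.05;0.009 -0.0525 0 0 0 0 0.05;0 0 0 0 0 0 0.05'
python3 - <<'E'
from h import *
g=robot.grab_frame("wrist");cv2.imwrite("pics/w4.png",g["image"])
for r in robot.regions_of("wrist","stage_knob"): print(r["conf"],r["box"],*rect(g,r["region"],.064))
delta(.44,.158,.036,4)
E
```

```text
time: 12.48
ee_pos: [0.4191, -0.0541, 0.0232]
tcp_rot: [180.0, -0.1, 4.1]
ft_force: [-0.1, 0.4, -0.7]
finger_gap: 0.587
gripper_force: 0.0
time: 13.1
ee_pos: [0.427, -0.0025, 0.1568]
tcp_rot: [179.9, -0.6, 3.8]
ft_force: [0.8, 0.8, -0.8]
finger_gap: 0.585
gripper_force: 0.0
time: 13.6
ee_pos: [0.4397, 0.1609, 0.1528]
tcp_rot: [-180.0, -0.0, 4.4]
ft_force: [-1.0, -0.8, 0.0]
finger_gap: 0.583
gripper_force: 0.0
0.97 [0.0, 56.0, 338.2, 356.0] [447.1 246.4] [194.4 176.6] -85.4
tcp [0.4389 0.158  0.1525] rot [1.7995e+02 5.0000e-02 4.2000e+00] t 13.7 gap 49.8 shift [ 0.0012 -0.      0.1165] rotvec [0.001 0.001 0.004] dyaw -0.2
```

View pics/w4.png

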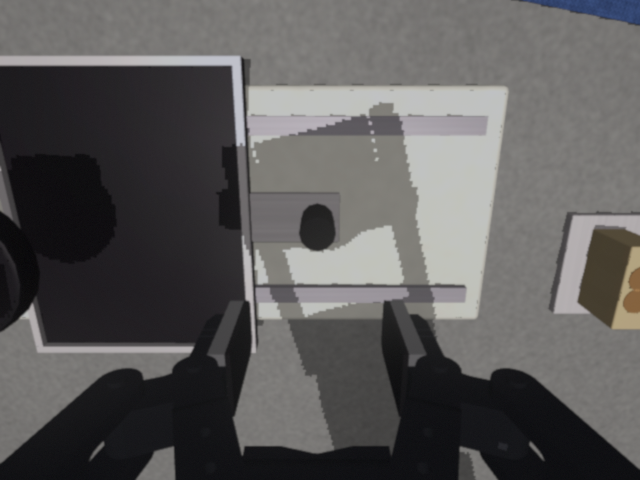

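The wrist view shows the knob at about (317,227) beneath the fingers, and the ring light at the left edge. The parked block is upright at the right.

```bash
python3 - <<'E'
from h import *
g=robot.grab_frame("wrist")
print(pix(g,[[.4389,.158,.064],[.4389,.158,.028]]),world(g,[[317,236]],.064))
f=robot.grab_frame("top")
im=g["image"][190:265,285:350].max(2);print((im<45).nonzero()[0].min()+190,(im<45).nonzero()[0].max()+190,(im<45).nonzero()[1].min()+285,(im<45).nonzero()[1].max()+285)
E
```

```text
[[317.18635307 243.85156313]
 [317.1166803  226.22189398]] [[0.4437595  0.15847674 0.064     ]]
203 247 295 328
```

```bash
python3 -m crank '0.005 0 0.04 0 0 0 0.05; 0 0 0.04 0 0 0 0.05; 0 0 0.03 0 0 0 0.05; 0 0 0.006 0 0 0 0.05; 0 0 0 0 0 0 0' 40 && python3 -m crank '0 0 0 0 0 0 0; 0 0 0 0 0 0 0; 0 0 0 0 0 0 0' && python3 -m crank '0 0.01 0 0 0 0 0; 0 0.015 0 0 0 0 0; 0 0.02 0 0 0 0 0; 0 0.015 0 0 0 0 0; 0 0.01 0 0 0 0 0' && python3 -m crank '0 0 0 0 0 0 0' && python3 -c "
from h import *
delta(.44,.05,.036,4)"
```

```text
time: 14.42
ee_pos: [0.4448, 0.1577, 0.0372]
tcp_rot: [180.0, -0.0, 4.0]
ft_force: [0.3, 0.4, -0.4]
finger_gap: 0.385
gripper_force: 0.0
time: 14.8
ee_pos: [0.4452, 0.1584, 0.038]
tcp_rot: [-180.0, -0.1, 4.1]
ft_force: [-0.5, -1.6, 6.8]
finger_gap: 0.243
gripper_force: 39.8
time: 15.42
ee_pos: [0.4506, 0.0888, 0.0381]
tcp_rot: [-179.9, -0.2, 4.1]
ft_force: [-0.3, 2.5, 6.0]
finger_gap: 0.243
gripper_force: 39.8
time: 15.55
ee_pos: [0.4507, 0.088, 0.0381]
tcp_rot: [180.0, -0.2, 4.1]
ft_force: [0.3, -2.6, 6.2]
finger_gap: 0.242
gripper_force: 39.8
tcp [0.4507 0.088  0.0381] rot [179.98  -0.19   4.1 ] t 15.55 gap 20.5 shift [-0.0134  0.0371  0.002 ] rotvec [ 0.    -0.003  0.002] dyaw -0.1
```

```bash
python3 -m crank '0 0.008 0 0 0 0 0; 0 0.008 0 0 0 0 0; 0 0 0 0 0 0 0' && python3 -m crank '0 0.006 0 0 0 0 0; 0 0.006 0 0 0 0 0; 0 0 0 0 0 0 0'
```

```text
time: 15.92
ee_pos: [0.4519, 0.0723, 0.0381]
tcp_rot: [180.0, -0.2, 4.1]
ft_force: [-1.6, -2.4, 6.1]
finger_gap: 0.242
gripper_force: 39.8
time: 16.3
ee_pos: [0.4528, 0.0606, 0.0381]
tcp_rot: [180.0, -0.2, 4.1]
ft_force: [-0.9, -1.4, 6.6]
finger_gap: 0.241
gripper_force: 39.8
```

```bash
python3 -m crank '0 0.006 0 0 0 0 0; 0 0.004 0 0 0 0 0; 0 0 0 0 0 0 0' && python3 -m crank '0 0.004 0 0 0 0 0; 0 0 0 0 0 0 0' && python3 -m crank '0 0.004 0 0 0 0 0; 0 0 0 0 0 0 0'
python3 - <<'E'
from h import *
f=robot.grab_frame("top")
for r in robot.regions_of("top","stage_in"): print(r["conf"],r["box"],*rect(f,r["region"],.033))
E
```

```text
time: 16.68
ee_pos: [0.4535, 0.0508, 0.038]
tcp_rot: [-180.0, -0.2, 4.1]
ft_force: [0.2, -0.8, 5.6]
finger_gap: 0.242
gripper_force: 39.8
time: 16.92
ee_pos: [0.4538, 0.0469, 0.0381]
tcp_rot: [-180.0, -0.2, 4.1]
ft_force: [0.1, 0.7, 6.3]
finger_gap: 0.244
gripper_force: 39.8
time: 17.18
ee_pos: [0.4541, 0.0429, 0.0381]
tcp_rot: [-180.0, -0.2, 4.1]
ft_force: [0.1, 0.8, 6.7]
finger_gap: 0.249
gripper_force: 39.8
```

```bash
python3 -m crank '0 0.003 0 0 0 0 0; 0 0 0 0 0 0 0';python3 - <<'E'
from h import *
f=robot.grab_frame("top");cv2.imwrite("pics/top2.png",f["image"])
E
```

```text
time: 17.52
ee_pos: [0.4544, 0.04, 0.0381]
tcp_rot: [-180.0, -0.2, 4.1]
ft_force: [0.8, 1.1, 6.2]
finger_gap: 0.241
gripper_force: 39.8
```

View pics/top2.png

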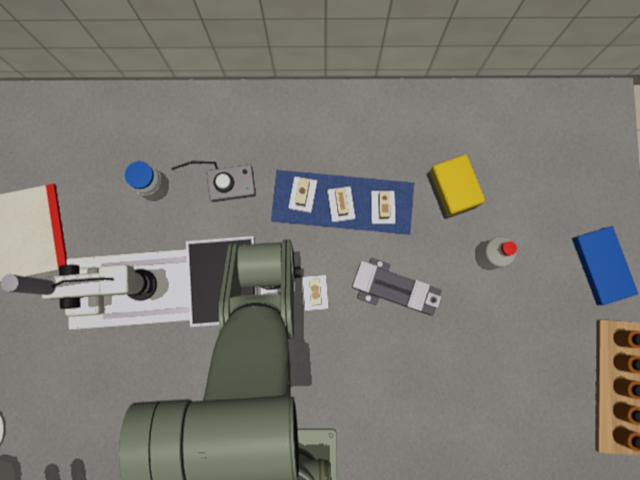

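The top view shows the stage drawn well clear of the lens (ring at (145,285)) and the parked block upright at (316,292). I draw it a little farther and let go.

```bash
python3 -m crank '0 0.008 0 0 0 0 0; 0 0.008 0 0 0 0 0; 0 0.006 0 0 0 0 0; 0 0 0 0 0 0 0' && python3 -m crank '0 0 0 0 0 0 0.036;0 0 0 0 0 0 0.036;0 0 0 0 0 0 0.036; 0 0 -0.04 0 0 0 0.036; 0 0 -0.06 0 0 0 0.036' && python3 -m crank '-0.03 -0.04 -0.05 0 0 0 0.05; -0.03 -0.05 -0.05 0 0 0 0.05; 0 -0.05 0 0 0 0 0.05; 0 0 0 0 0 0 0.05'
python3 - <<'E'
from h import *
f=robot.grab_frame("top");g=robot.grab_frame("wrist");cv2.imwrite("pics/w5.png",g["image"])
for c,F in(("top",f),("wrist",g)):
  for t,z in(("stage_in",.033),("block2",.009)):
    for r in robot.regions_of(c,t): print(c,t,round(r["conf"],2),r["box"],*rect(F,r["region"],z))
delta(.45,.14,.25,4)
E
```

```text
time: 18.08
ee_pos: [0.4552, 0.0271, 0.038]
tcp_rot: [-179.0, -0.2, 3.4]
ft_force: [-0.9, 51.6, 4.9]
finger_gap: 0.242
gripper_force: 42.6
time: 18.7
ee_pos: [0.4533, 0.0179, 0.1369]
tcp_rot: [180.0, 0.2, 4.2]
ft_force: [1.5, -0.1, 0.4]
finger_gap: 0.422
gripper_force: 0.0
time: 19.2
ee_pos: [0.3944, 0.1421, 0.2227]
tcp_rot: [-180.0, -0.2, 4.4]
ft_force: [0.2, -1.1, -0.3]
finger_gap: 0.585
gripper_force: 0.0
top stage_in 0.7 [196.3, 235.6, 288.4, 327.5] [467.1 118. ] [251.5 171.8] 33.5
top stage_in 0.68 [288.3, 176.5, 315.4, 213.7] [649.3 -22.7] [78.6 56.8] -10.6
top stage_in 0.55 [43.2, 265.8, 152.7, 309.0] [430.6 457.9] [249.8 103.3] 89.9
top block2 0.98 [303.3, 277.0, 327.4, 308.9] [417.2 -53.8] [79.5 57.7] 4.3
top block2 0.77 [286.0, 175.8, 315.2, 213.9] [654.5 -21.7] [81.8 58.2] -11.1
top block2 0.77 [370.8, 190.3, 394.8, 227.8] [ 620.9 -216.1] [81.3 55.7] -0.7
top block2 0.64 [327.8, 186.5, 352.3, 221.6] [ 631.3 -115.1] [82.2 57.5] 9.1
top block2 0.56 [428.2, 152.4, 485.2, 222.5] [ 674.3 -392.2] [136.9 116.6] 20.4
wrist stage_in 0.72 [194.3, 1.0, 497.0, 262.0] [446.2 119.5] [228.4 197.2] -85.6
wrist block2 0.97 [499.0, 140.4, 590.1, 233.2] [418.2 -55.3] [81.1 68.7] 4.4
tcp [0.3947 0.1388 0.2213] rot [1.7997e+02 4.0000e-02 4.0100e+00] t 19.5 gap 49.7 shift [ 0.0552  0.0027 -0.0287] rotvec [0.001 0.001 0.   ] dyaw -0.0
```

View pics/w5.png

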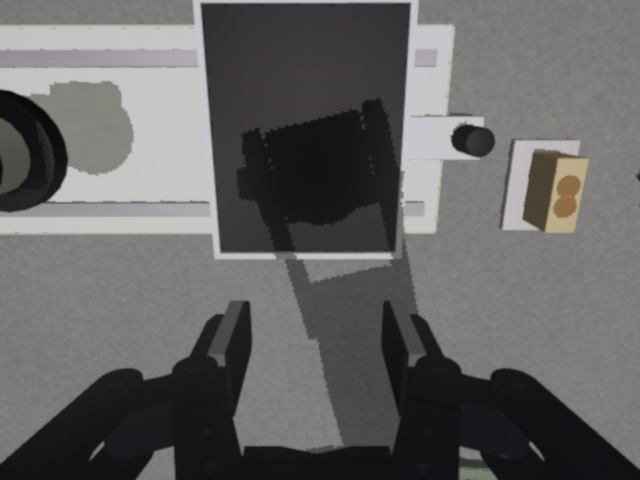

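The stage is fully out, against its stop. The wrist view shows the rim corners at about (195,2), (416,2), (401,258) and (215,258), and the knob at (473,139). Next I fetch the parked block1.

```bash
python3 - <<'E'
from h import *
g=robot.grab_frame("wrist")
w=world(g,[[195,2],[416,2],[401,258],[215,258]],.035);print(w[:,:2].round(4).tolist(),w.mean(0))
print("knob",world(g,[[482,141]],.064))
delta(.4185,-.0543,.2,4)
E
python3 -m crank '0 0.06 0 0 0 0 0.05; 0.003 0.06 0 0 0 0 0.05; 0.003 0.06 0 0 0 0 0.05; 0.003 0.0125 0 0 0 0 0.05; 0 0 0 0 0 0 0.05';python3 -c "
from h import *
delta(.4185,-.0543,.013,4)"
```

```text
[[0.5346, 0.2352], [0.5457, 0.0798], [0.353, 0.0641], [0.3417, 0.2222]] [0.44375929 0.15032188 0.035     ]
knob [[0.4560981  0.02607409 0.064     ]]
tcp [0.3948 0.1388 0.2213] rot [1.7997e+02 4.0000e-02 4.0100e+00] t 19.55 gap 49.8 shift [0.0102 0.1943 0.0214] rotvec [0.    0.001 0.   ] dyaw -0.0
time: 20.18
ee_pos: [0.4175, -0.0523, 0.2214]
tcp_rot: [-180.0, 0.0, 3.9]
ft_force: [1.2, -0.3, -0.0]
finger_gap: 0.587
gripper_force: 0.0
tcp [ 0.4175 -0.0523  0.2214] rot [-1.7997e+02  3.0000e-02  3.9400e+00] t 20.18 gap 49.9 shift [0.001  0.0022 0.2084] rotvec [-0.001  0.001 -0.001] dyaw 0.1
```

```bash
python3 -m crank '0.001 0.001 0.05 0 0 0 0.05; 0 0.0005 0.06 0 0 0 0.05; 0 0 0.06 0 0 0 0.05; 0 0 0.03 0 0 0 0.05; 0 0 0.008 0 0 0 0.05' && python3 -m crank '0 0 0 0 0 0 0;0 0 0 0 0 0 0;0 0 0 0 0 0 0;0 0 0 0 0 0 0;0 0 0 0 0 0 0' 40 && python3 -m crank '0 0 -0.03 0 0 0 0;0 0 -0.05 0 0 0 0;0 0 -0.05 0 0 0 0;0 0 0 0 0 0 0' && python3 -c "
from h import *
delta(.3965,.1846,.15,4.1)"
```

```text
time: 20.8
ee_pos: [0.4172, -0.0514, 0.0122]
tcp_rot: [-179.9, 0.2, 4.2]
ft_force: [-0.3, 0.3, 0.9]
finger_gap: 0.583
gripper_force: 0.0
time: 21.42
ee_pos: [0.4195, -0.0529, 0.0148]
tcp_rot: [180.0, -0.1, 4.1]
ft_force: [-1.4, 2.8, 7.1]
finger_gap: 0.277
gripper_force: 40.9
time: 21.92
ee_pos: [0.421, -0.0535, 0.1472]
tcp_rot: [179.9, -0.5, 4.1]
ft_force: [-0.1, 0.4, -2.2]
finger_gap: 0.273
gripper_force: 40.0
tcp [ 0.421  -0.0535  0.1472] rot [179.87  -0.52   4.1 ] t 21.93 gap 23.2 shift [-0.0074 -0.2392 -0.0034] rotvec [ 0.002 -0.009  0.   ] dyaw -0.0
```

```bash
python3 -m crank '-0.002 -0.04 0 0 0 0 0;-0.002 -0.05 0 0 0 0 0;-0.002 -0.05 0 0 0 0 0;-0.0014 -0.05 0 0 0 0 0;0 -0.0492 0 0 0 0 0' && python3 -m crank '0 0 0.02 0 0 0 0;0 0 0.03 0 0 0 0;0 0 0.03 0 0 0 0;0 0 0 0 0 0 0;0 0 0 0 0 0 0' && python3 -c "
from h import *
delta(.3965,.1846,.045,4.1)"
```

```text
time: 22.55
ee_pos: [0.3926, 0.1861, 0.1423]
tcp_rot: [179.9, 0.1, 4.1]
ft_force: [0.7, -0.3, -2.0]
finger_gap: 0.28
gripper_force: 40.2
time: 23.18
ee_pos: [0.3942, 0.185, 0.0639]
tcp_rot: [180.0, -0.0, 4.1]
ft_force: [0.2, 0.2, -2.3]
finger_gap: 0.276
gripper_force: 40.4
tcp [0.3942 0.185  0.0639] rot [179.99  -0.     4.1 ] t 23.18 gap 23.4 shift [0.0023 0.0006 0.0189] rotvec [ 0. -0.  0.] dyaw -0.0
```

```bash
python3 -m crank '0.002 0 0.012 0 0 0 0;0 0 0.005 0 0 0 0;0 0 0.0018 0 0 0 0;0 0 0 0 0 0 0.045;0 0 0 0 0 0 0.045' && python3 -m crank '0 0 0 0 0 0 0.045;0 0 -0.04 0 0 0 0.045;0 0 -0.05 0 0 0 0.045;0 0 -0.05 0 0 0 0.045;0.048 0.045 0 0 0 0 0.05' && python3 -m crank '0.048 0.045 0 0 0 0 0.05;0.048 0.045 0 0 0 0 0.05;0.048 0.045 0 0 0 0 0.05;0.048 0.0445 0 0 0 0 0.05;0 0 0 0 0 0.128 0.05' && python3 -m crank '0 0 0 0 0 0.128 0.05; 0 0 0 0 0 0 0.05'
python3 - <<'E'
from h import *
g=robot.grab_frame("wrist");cv2.imwrite("pics/w6.png",g["image"])
for t,z in(("block2",.009),("stage_in",.033)):
    for r in robot.regions_of("wrist",t): print(t,round(r["conf"],2),r["box"],*rect(g,r["region"],z))
delta(.652,-.022,.013,-10.5)
E
```

```text
time: 23.8
ee_pos: [0.3964, 0.1854, 0.0452]
tcp_rot: [-180.0, -0.1, 4.1]
ft_force: [0.8, -0.4, 0.3]
finger_gap: 0.533
gripper_force: 0.0
time: 24.42
ee_pos: [0.4458, 0.1481, 0.1895]
tcp_rot: [-179.8, -0.5, 4.4]
ft_force: [1.4, 0.1, 0.0]
finger_gap: 0.588
gripper_force: 0.0
time: 25.05
ee_pos: [0.6418, -0.0145, 0.1837]
tcp_rot: [180.0, -0.1, -3.6]
ft_force: [-0.7, 0.8, -0.1]
finger_gap: 0.584
gripper_force: 0.0
time: 25.3
ee_pos: [0.6389, -0.0115, 0.1846]
tcp_rot: [180.0, 0.0, -10.5]
ft_force: [-0.2, -0.6, 0.1]
finger_gap: 0.584
gripper_force: 0.0
block2 0.93 [401.0, 127.5, 492.2, 247.9] [ 629.9 -115.8] [89.3 56.2] 8.2
block2 0.86 [541.3, 118.3, 636.6, 233.3] [ 622.5 -221. ] [88.  72.3] 0.4
block2 0.78 [137.3, 457.2, 177.1, 478.5] [406.2 195.3] [41.2 29.5] 79.7
block2 0.76 [292.7, 131.8, 365.5, 236.1] [656.4 -22.5] [82.6 56.3] -11.2
stage_in 0.96 [47.9, 338.6, 332.6, 461.3] [458.1  53.6] [84.9 72.7] 65.9
tcp [ 0.6388 -0.0111  0.185 ] rot [ 1.800e+02 -1.000e-02 -1.045e+01] t 25.45 gap 49.5 shift [0.0149 0.0083 0.172 ] rotvec [ 0.    -0.     0.001] dyaw -0.1
```

View pics/w6.png

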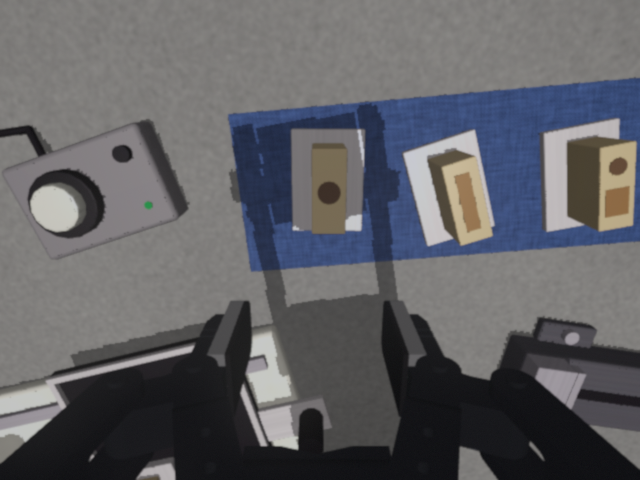

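The block nearest the scope is centred between the fingers at (329,190), with its plate at rows 128–232. The other two are at (455,190) and (590,180).

```bash
python3 -m crank '0.017 0.0087 0.03 0 0 0 0.05; 0 0 0.05 0 0 0 0.05; 0 0 0.05 0 0 0 0.05; 0 0 0.03 0 0 0 0.05; 0 0 0.011 0 0 0 0.05' && python3 -m crank '0 0 0 0 0 0 0.05; 0 0 0 0 0 0 0;0 0 0 0 0 0 0;0 0 0 0 0 0 0;0 0 0 0 0 0 0' && python3 -m crank '0 0 0 0 0 0 0;0 0 -0.03 0 0 0 0;0 0 -0.05 0 0 0 0;0 0 -0.06 0 0 0 0;0 0 0 0 0 0 0'
python3 - <<'E'
from h import *
g=robot.grab_frame("wrist");cv2.imwrite("pics/w7.png",g["image"])
for r in robot.regions_of("wrist","block2"): print(round(r["conf"],2),r["box"])
delta(.4882,.1912,.15,4.1)
E
```

```text
time: 26.08
ee_pos: [0.6529, -0.0227, 0.012]
tcp_rot: [180.0, 0.2, -10.5]
ft_force: [0.2, -0.2, 0.9]
finger_gap: 0.585
gripper_force: 0.0
time: 26.7
ee_pos: [0.6553, -0.0231, 0.0158]
tcp_rot: [-180.0, -0.2, -10.6]
ft_force: [-0.4, 0.2, 5.7]
finger_gap: 0.272
gripper_force: 41.0
time: 27.32
ee_pos: [0.6572, -0.0231, 0.16]
tcp_rot: [-179.9, -0.7, -10.6]
ft_force: [0.9, 0.6, -2.5]
finger_gap: 0.277
gripper_force: 40.1
0.82 [397.8, 160.8, 492.6, 286.2]
0.75 [245.3, 204.8, 390.4, 442.7]
0.66 [542.6, 150.5, 639.7, 273.5]
tcp [ 0.6537 -0.023   0.1541] rot [ 1.800e+02 -1.000e-02 -1.055e+01] t 27.43 gap 23.0 shift [-0.2019 -0.1802  0.004 ] rotvec [ 0.    -0.    -0.256] dyaw 14.7
```

```bash
python3 -m crank '-0.0404 -0.036 0 0 0 0 0;-0.0404 -0.036 0 0 0 0 0;-0.0404 -0.036 0 0 0 0 0;-0.0404 -0.036 0 0 0 0 0;-0.0404 -0.036 0 0 0 0 0' && python3 -m crank '0 0 0 0 0 -0.128 0;0 0 0.02 0 0 -0.128 0;0 0 0.03 0 0 0 0;0 0 0.02 0 0 0 0;0 0 0 0 0 0 0' && python3 -m crank '0 0 0 0 0 0 0' && python3 -c "
from h import *
delta(.4882,.1912,.0445,4.1)"
```

```text
time: 28.05
ee_pos: [0.4858, 0.1916, 0.1516]
tcp_rot: [179.9, 0.2, -10.6]
ft_force: [0.9, 0.8, -1.5]
finger_gap: 0.275
gripper_force: 40.0
time: 28.68
ee_pos: [0.4858, 0.19, 0.0807]
tcp_rot: [179.9, 0.4, 4.1]
ft_force: [0.4, 0.3, -1.2]
finger_gap: 0.272
gripper_force: 40.1
time: 28.8
ee_pos: [0.4883, 0.1909, 0.0836]
tcp_rot: [180.0, 0.1, 4.1]
ft_force: [0.4, 0.3, -1.3]
finger_gap: 0.277
gripper_force: 40.1
tcp [0.4883 0.1909 0.0836] rot [1.7998e+02 5.0000e-02 4.1100e+00] t 28.8 gap 23.6 shift [-0.     -0.0003  0.0391] rotvec [0.    0.001 0.   ] dyaw -0.0
```

```bash
python3 -m crank '0 0 0.02 0 0 0 0;0 0 0.013 0 0 0 0;0 0 0.005 0 0 0 0;0 0 0.0015 0 0 0 0;0 0 0 0 0 0 0' && python3 -m crank '0 0 0 0 0 0 0.045;0 0 0 0 0 0 0.045;0 0 0 0 0 0 0.045;0 0 -0.04 0 0 0 0.045;0 0 -0.05 0 0 0 0.045' && python3 -m crank '0 0 -0.05 0 0 0 0.05;0.024 0.0525 0 0 0 -0.075 0.05;0.024 0.0525 0 0 0 0 0.05;0.024 0.0525 0 0 0 0 0.05;0.024 0.0525 0 0 0 0 0.05' && python3 -m crank '0.024 0.0525 0 0 0 0 0.05;0.024 0.0525 0 0 0 0 0.05;0 0 0 0 0 0 0.05'
python3 - <<'E'
from h import *
g=robot.grab_frame("wrist");cv2.imwrite("pics/w8.png",g["image"])
for t,z in(("block2",.009),):
    for r in robot.regions_of("wrist",t): print(t,round(r["conf"],2),r["box"],*rect(g,r["region"],z))
f=robot.grab_frame("top");cv2.imwrite("pics/top3.png",f["image"])
for r in robot.regions_of("top","block2"): print("top",round(r["conf"],2),r["box"],*rect(f,r["region"],.009))
delta(.63,-.1155,.013,8.4)
E
```

```text
time: 29.42
ee_pos: [0.4882, 0.1909, 0.0458]
tcp_rot: [180.0, 0.0, 4.1]
ft_force: [-3.6, -2.2, 7.2]
finger_gap: 0.274
gripper_force: 41.2
time: 30.05
ee_pos: [0.4878, 0.1907, 0.1343]
tcp_rot: [179.9, 0.2, 4.1]
ft_force: [1.5, 0.7, -0.5]
finger_gap: 0.527
gripper_force: 0.0
time: 30.68
ee_pos: [0.6113, -0.0065, 0.1844]
tcp_rot: [-180.0, -0.0, 8.4]
ft_force: [0.8, 0.7, 1.0]
finger_gap: 0.587
gripper_force: 0.0
time: 31.05
ee_pos: [0.6747, -0.1055, 0.1831]
tcp_rot: [179.9, 0.0, 8.2]
ft_force: [-0.6, 0.2, -0.1]
finger_gap: 0.585
gripper_force: 0.0
block2 0.96 [288.7, 210.1, 357.2, 312.4] [ 629.3 -117.2] [91.9 55.4] 8.1
block2 0.8 [402.5, 233.8, 485.7, 343.3] [ 620.3 -217.6] [95.5 61.6] 1.4
block2 0.48 [0.9, 320.0, 83.4, 465.6] [458.2 121. ] [174.6  74.3] -5.2
top 0.91 [370.4, 186.8, 393.4, 225.2] [ 620.7 -216.1] [81.5 55.7] -0.7
top 0.67 [218.6, 174.9, 232.8, 186.4] [688.4 172.9] [32.6 31.8] 1.0
top 0.57 [200.1, 288.0, 225.9, 313.6] [400.  191.3] [69.1 57.7] 4.3
top 0.57 [198.4, 243.8, 219.9, 280.3] [490.3 196.6] [79.8 57.6] 1.4
top 0.32 [44.3, 267.3, 156.4, 309.5] [432.  461.4] [264.9 105.1] 89.9
tcp [ 0.6726 -0.1006  0.1842] rot [-1.7996e+02  5.0000e-02  8.4700e+00] t 31.25 gap 50.1 shift [-0.0442  0.0085  0.1713] rotvec [-0.001  0.001  0.001] dyaw -0.1
```

View pics/w8.png

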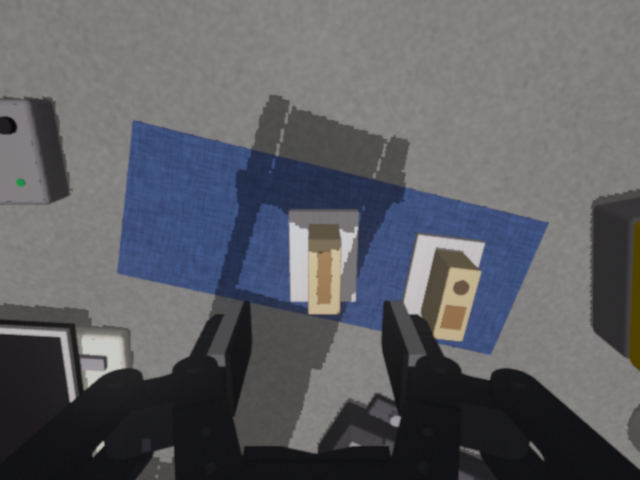

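The middle block is at (324,262), squarely between the fingers and standing straight. The last one is at (452,290).

```bash
python3 -m crank '-0.043 0.009 0.01 0 0 0 0.05; 0 0 0.05 0 0 0 0.05; 0 0 0.06 0 0 0 0.05; 0 0 0.04 0 0 0 0.05; 0 0 0.011 0 0 0 0.05' && python3 -m crank '0 0 0 0 0 0 0.05; 0 0 0 0 0 0 0;0 0 0 0 0 0 0;0 0 0 0 0 0 0;0 0 0 0 0 0 0' && python3 -m crank '0 0 0 0 0 0 0;0 0 -0.03 0 0 0 0;0 0 -0.05 0 0 0 0;0 0 -0.06 0 0 0 0;0 0 0 0 0 0 0' && python3 -m crank '0 0 0 0 0 0 0' && python3 -c "
from h import *
delta(.4935,.1174,.15,4.1)"
```

```text
time: 31.88
ee_pos: [0.6299, -0.1153, 0.0112]
tcp_rot: [-179.9, 0.3, 8.5]
ft_force: [-0.4, 0.7, 0.5]
finger_gap: 0.587
gripper_force: 0.0
time: 32.5
ee_pos: [0.6336, -0.1172, 0.0157]
tcp_rot: [179.9, -0.2, 8.4]
ft_force: [0.9, -0.4, 7.1]
finger_gap: 0.273
gripper_force: 41.3
time: 33.12
ee_pos: [0.6352, -0.1177, 0.1596]
tcp_rot: [179.8, -0.7, 8.4]
ft_force: [-0.4, 0.5, -1.6]
finger_gap: 0.277
gripper_force: 40.3
time: 33.25
ee_pos: [0.6312, -0.1169, 0.153]
tcp_rot: [-180.0, 0.1, 8.4]
ft_force: [-0.3, 0.4, -2.9]
finger_gap: 0.277
gripper_force: 40.2
tcp [ 0.6312 -0.1169  0.153 ] rot [-1.7998e+02  7.0000e-02  8.4100e+00] t 33.25 gap 23.5 shift [-0.102  -0.2519  0.0032] rotvec [-0.     0.001  0.075] dyaw -4.3
```

```bash
python3 -m crank '-0.02 -0.0504 0 0 0 0 0;-0.02 -0.0504 0 0 0 0 0;-0.02 -0.0504 0 0 0 0 0;-0.02 -0.0504 0 0 0 0 0;-0.02 -0.0503 0 0 0 0 0' && python3 -m crank '0 0 0.01 0 0 0.075 0;0 0 0.03 0 0 0 0;0 0 0.03 0 0 0 0;0 0 0 0 0 0 0;0 0 0 0 0 0 0' && python3 -c "
from h import *
delta(.4950,.1174,.0445,4.1)"
```

```text
time: 33.88
ee_pos: [0.4938, 0.1186, 0.1512]
tcp_rot: [180.0, 0.3, 8.4]
ft_force: [0.3, 0.5, -1.8]
finger_gap: 0.274
gripper_force: 40.3
time: 34.5
ee_pos: [0.4963, 0.1175, 0.0833]
tcp_rot: [180.0, 0.0, 4.1]
ft_force: [0.9, 0.6, -1.4]
finger_gap: 0.279
gripper_force: 40.5
tcp [0.4963 0.1175 0.0833] rot [1.7999e+02 3.0000e-02 4.1000e+00] t 34.5 gap 23.7 shift [-0.0013  0.      0.0388] rotvec [0.    0.001 0.   ] dyaw -0.0
```

```bash
python3 -m crank '-0.001 0 0.02 0 0 0 0;0 0 0.013 0 0 0 0;0 0 0.005 0 0 0 0;0 0 0.0012 0 0 0 0;0 0 0 0 0 0 0' && python3 -m crank '0 0 0 0 0 0 0.045;0 0 0 0 0 0 0.045;0 0 0 0 0 0 0.045;0 0 -0.04 0 0 0 0.045;0 0 -0.05 0 0 0 0.045' && python3 -m crank '0 0 -0.05 0 0 0 0.05;0.0169 0.0569 0 0 0 0 0.05;0.0169 0.0569 0 0 0 0 0.05;0.0169 0.0569 0 0 0 0 0.05;0.0169 0.0569 0 0 0 0 0.05' && python3 -m crank '0.0169 0.0569 0 0 0 0 0.05;0.0169 0.0569 0 0 0 0 0.05;0 0 0 0 0 0.07 0.05;0 0 0 0 0 0 0.05'
python3 - <<'E'
from h import *
g=robot.grab_frame("wrist");cv2.imwrite("pics/w9.png",g["image"])
for t,z in(("block2",.009),):
    for r in robot.regions_of("wrist",t): print(t,round(r["conf"],2),r["box"],*rect(g,r["region"],z))
f=robot.grab_frame("top");cv2.imwrite("pics/top4.png",f["image"])
for r in robot.regions_of("top","block2"): print("top",round(r["conf"],2),r["box"],*rect(f,r["region"],.009))
delta(.6207,-.216,.013,0)
E
```

```text
time: 35.12
ee_pos: [0.4952, 0.1174, 0.0457]
tcp_rot: [180.0, -0.0, 4.1]
ft_force: [-3.4, -1.0, 7.3]
finger_gap: 0.271
gripper_force: 41.9
time: 35.75
ee_pos: [0.4946, 0.1173, 0.1342]
tcp_rot: [180.0, 0.2, 4.1]
ft_force: [0.9, 0.4, 0.3]
finger_gap: 0.524
gripper_force: 0.0
time: 36.38
ee_pos: [0.5796, -0.1065, 0.1842]
tcp_rot: [-180.0, -0.0, 4.1]
ft_force: [1.0, 0.1, 0.1]
finger_gap: 0.588
gripper_force: 0.0
time: 36.88
ee_pos: [0.6208, -0.2164, 0.1835]
tcp_rot: [-180.0, 0.1, 0.1]
ft_force: [0.0, 0.5, -0.2]
finger_gap: 0.584
gripper_force: 0.0
block2 0.88 [285.3, 150.9, 355.5, 256.8] [ 623.2 -218.2] [84.6 55.3] 0.8
top 0.84 [227.8, 243.4, 255.1, 274.5] [495.8 122.6] [81.5 57.2] 3.7
top 0.83 [198.9, 242.8, 221.8, 279.9] [491.4 196.7] [82.  57.6] 1.4
top 0.77 [199.8, 287.4, 224.9, 318.6] [393.9 190.7] [81.6 57.8] 4.1
top 0.69 [370.8, 193.7, 396.6, 212.2] [ 636.5 -217.8] [61.9 32.8] 71.1
tcp [ 0.6208 -0.215   0.1843] rot [180.   -0.    0.2] t 37.08 gap 49.6 shift [-1.000e-04  1.000e-03  1.713e-01] rotvec [ 0.    -0.     0.003] dyaw -0.2
```

View pics/w9.png

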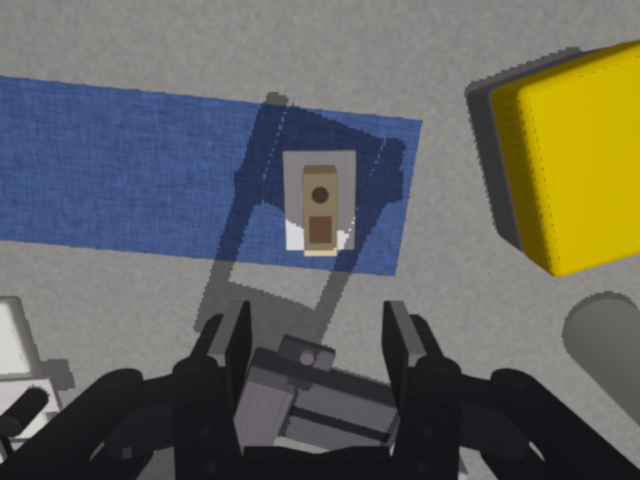

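The last mat block is centred at (320,205), straight in line with the tool. The tip box is well to the right.

```bash
python3 -m crank '0.001 0.0015 0.03 0 0 0 0.05; 0 0 0.05 0 0 0 0.05; 0 0 0.05 0 0 0 0.05; 0 0 0.03 0 0 0 0.05; 0 0 0.011 0 0 0 0.05' && python3 -m crank '0 0 0 0 0 0 0.05; 0 0 0 0 0 0 0;0 0 0 0 0 0 0;0 0 0 0 0 0 0;0 0 0 0 0 0 0' && python3 -m crank '0 0 0 0 0 0 0;0 0 -0.03 0 0 0 0;0 0 -0.05 0 0 0 0;0 0 -0.06 0 0 0 0;0 0 0 0 0 0 0' && python3 -m crank '0 0 0 0 0 0 0' && python3 -c "
from h import *
delta(.4018,.1108,.16,4.1)"
```

```text
time: 37.7
ee_pos: [0.6209, -0.2162, 0.0115]
tcp_rot: [-179.9, 0.2, 0.2]
ft_force: [0.5, 0.2, 0.5]
finger_gap: 0.586
gripper_force: 0.0
time: 38.33
ee_pos: [0.6232, -0.2178, 0.0152]
tcp_rot: [179.9, -0.2, 0.1]
ft_force: [-0.2, -0.5, 5.3]
finger_gap: 0.281
gripper_force: 41.5
time: 38.95
ee_pos: [0.6248, -0.2183, 0.1592]
tcp_rot: [179.8, -0.6, 0.1]
ft_force: [-0.4, -0.2, -2.8]
finger_gap: 0.273
gripper_force: 40.5
time: 39.08
ee_pos: [0.621, -0.2169, 0.1524]
tcp_rot: [-180.0, 0.1, 0.1]
ft_force: [0.6, 1.0, -2.7]
finger_gap: 0.275
gripper_force: 40.4
tcp [ 0.621  -0.2169  0.1524] rot [-1.7996e+02  1.0000e-01  1.0000e-01] t 39.08 gap 23.4 shift [-0.2186 -0.3281 -0.007 ] rotvec [-0.001  0.002 -0.07 ] dyaw 4.0
```

```bash
python3 -m crank '-0.0312 -0.0469 0 0 0 0 0;-0.0312 -0.0469 0 0 0 0 0;-0.0312 -0.0469 0 0 0 0 0;-0.0312 -0.0469 0 0 0 0 0;-0.0312 -0.0469 0 0 0 0 0' && python3 -m crank '-0.0312 -0.0469 0 0 0 0 0;-0.0312 -0.0467 0 0 0 0 0;0 0 0.01 0 0 -0.07 0;0 0 0.03 0 0 0 0;0 0 0.03 0 0 0 0' && python3 -m crank '0 0 0 0 0 0 0;0 0 0 0 0 0 0' && python3 -c "
from h import *
delta(.4020,.1108,.0445,4.1)"
```

```text
time: 39.7
ee_pos: [0.4627, 0.0183, 0.1511]
tcp_rot: [-180.0, 0.3, 0.1]
ft_force: [-1.0, 1.3, -2.4]
finger_gap: 0.275
gripper_force: 40.4
time: 40.33
ee_pos: [0.4012, 0.1104, 0.081]
tcp_rot: [180.0, 0.2, 4.2]
ft_force: [0.1, -0.3, -2.6]
finger_gap: 0.27
gripper_force: 40.8
time: 40.58
ee_pos: [0.4029, 0.1104, 0.0831]
tcp_rot: [180.0, 0.0, 4.1]
ft_force: [0.5, -0.0, -2.0]
finger_gap: 0.274
gripper_force: 40.6
tcp [0.4029 0.1104 0.0831] rot [1.7999e+02 4.0000e-02 4.1100e+00] t 40.58 gap 23.3 shift [-0.0008 -0.0005  0.0386] rotvec [0.    0.001 0.   ] dyaw -0.0
```

```bash
python3 -m crank '-0.0005 0 0.02 0 0 0 0;0 0 0.013 0 0 0 0;0 0 0.005 0 0 0 0;0 0 0.001 0 0 0 0;0 0 0 0 0 0 0' && python3 -m crank '0 0 0 0 0 0 0.045;0 0 0 0 0 0 0.045;0 0 0 0 0 0 0.045;0 0 -0.04 0 0 0 0.045;0 0 -0.05 0 0 0 0.045' && python3 -m crank '0 0 -0.05 0 0 0 0.05;0 0 -0.05 0 0 0 0.05;-0.02 -0.02 0 0 0 0 0.05;0 0 0 0 0 0 0.05'
python3 - <<'E'
from h import *
g=robot.grab_frame("wrist");cv2.imwrite("pics/w10.png",g["image"])
f=robot.grab_frame("top");cv2.imwrite("pics/top5.png",f["image"])
for r in robot.regions_of("wrist","block2"): print(round(r["conf"],2),r["box"],*rect(g,r["region"],.038))
delta(.455,.027,.037,4.1)
E
```

```text
time: 41.2
ee_pos: [0.4024, 0.1104, 0.0452]
tcp_rot: [180.0, -0.0, 4.1]
ft_force: [-3.2, -0.4, 5.5]
finger_gap: 0.277
gripper_force: 41.9
time: 41.82
ee_pos: [0.4017, 0.1102, 0.1344]
tcp_rot: [180.0, 0.2, 4.1]
ft_force: [1.7, 0.4, 0.2]
finger_gap: 0.527
gripper_force: 0.0
time: 42.32
ee_pos: [0.3802, 0.1293, 0.2346]
tcp_rot: [-180.0, -0.0, 4.2]
ft_force: [-0.1, -1.2, -0.1]
finger_gap: 0.586
gripper_force: 0.0
0.89 [301.5, 0.0, 381.3, 98.1] [497.1 121.1] [68.2 57.9] 4.3
0.8 [213.9, 127.5, 286.5, 229.6] [393.6 185. ] [83.1 57. ] 3.8
0.71 [204.9, 2.2, 285.2, 111.5] [487.8 191.5] [76.5 58.2] 4.3
0.61 [309.7, 126.6, 376.1, 224.9] [403.6 111.1] [81.1 55.2] 3.9
0.25 [185.2, 0.0, 473.3, 238.9] [440.5 120.1] [223.3 181.4] -85.7
tcp [0.3812 0.1286 0.2336] rot [1.7996e+02 4.0000e-02 4.1300e+00] t 42.48 gap 50.1 shift [0.0665 0.1065 0.1967] rotvec [0.001 0.001 0.   ] dyaw -0.0
```

View pics/w10.png

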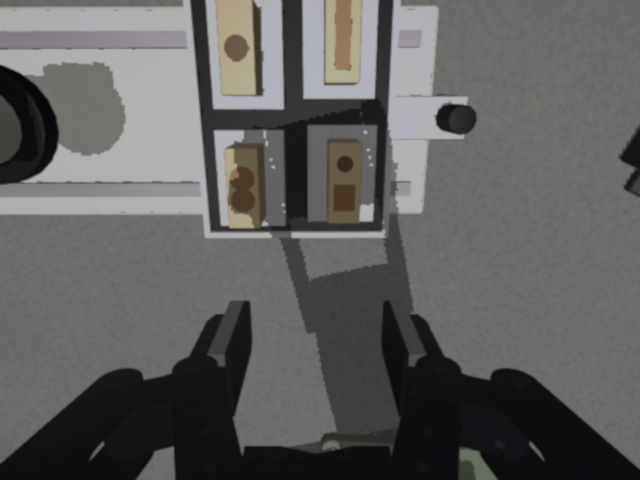

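All four blocks stand flat inside the rim, at (245,70), (340,45), (247,180) and (343,175) in the wrist view. The knob is at (459,118). Next I take the knob and push the stage home gently.

```bash
python3 -m crank '0.022 0.0355 0.01 0 0 0 0.042;0.022 0.0355 0.02 0 0 0 0.042;0.0225 0.0355 0.03 0 0 0 0.042;0 0 0 0 0 0 0.042;0 0 0 0 0 0 0.042' && python3 -c "
from h import *
g=robot.grab_frame('wrist')
delta(.455,.027,.037,4.1)"
```

```text
time: 43.1
ee_pos: [0.455, 0.0273, 0.1738]
tcp_rot: [-180.0, 0.1, 4.1]
ft_force: [-0.2, -0.6, 0.1]
finger_gap: 0.487
gripper_force: 0.0
tcp [0.4551 0.0277 0.1743] rot [-179.99   -0.      4.11] t 43.15 gap 41.7 shift [-1.000e-04  7.000e-04  1.373e-01] rotvec [-0. -0.  0.] dyaw -0.0
```

```bash
python3 -m crank '0 0.0005 0.05 0 0 0 0.042;0 0 0.05 0 0 0 0.042;0 0 0.03 0 0 0 0.042;0 0 0.006 0 0 0 0.042;0 0 0 0 0 0 0.042' && python3 -m crank '0 0 0 0 0 0 0;0 0 0 0 0 0 0;0 0 0 0 0 0 0;0 0 0 0 0 0 0' 40 && python3 -m crank '0 -0.003 0 0 0 0 0;0 -0.006 0 0 0 0 0;0 -0.009 0 0 0 0 0;0 -0.01 0 0 0 0 0;0 -0.01 0 0 0 0 0' && python3 -m crank '0 -0.01 0 0 0 0 0;0 -0.01 0 0 0 0 0;0 -0.01 0 0 0 0 0;0 -0.01 0 0 0 0 0;0 -0.01 0 0 0 0 0' && python3 -m crank '0 -0.01 0 0 0 0 0;0 -0.01 0 0 0 0 0;0 -0.01 0 0 0 0 0;0 -0.008 0 0 0 0 0;0 -0.004 0 0 0 0 0' && python3 -m crank '0 0 0 0 0 0 0'
python3 - <<'E'
from h import *
f=robot.grab_frame("top");cv2.imwrite("pics/top6.png",f["image"])
g=robot.grab_frame("wrist");cv2.imwrite("pics/w11.png",g["image"])
delta(.455,.027,.037,4.1)
E
```

```text
time: 43.78
ee_pos: [0.4558, 0.0275, 0.0391]
tcp_rot: [180.0, -0.1, 4.2]
ft_force: [0.2, 0.2, 0.9]
finger_gap: 0.493
gripper_force: 0.0
time: 44.28
ee_pos: [0.4562, 0.0275, 0.0398]
tcp_rot: [-180.0, -0.2, 4.1]
ft_force: [-0.7, 2.8, 7.4]
finger_gap: 0.239
gripper_force: 39.0
time: 44.9
ee_pos: [0.4534, 0.0646, 0.0398]
tcp_rot: [179.9, -0.2, 4.1]
ft_force: [-0.6, -3.3, 6.8]
finger_gap: 0.241
gripper_force: 39.2
time: 45.52
ee_pos: [0.4496, 0.1146, 0.0398]
tcp_rot: [180.0, -0.2, 4.1]
ft_force: [-0.2, -3.4, 8.4]
finger_gap: 0.242
gripper_force: 39.3
time: 46.15
ee_pos: [0.4463, 0.1567, 0.0398]
tcp_rot: [180.0, -0.1, 4.2]
ft_force: [-1.0, -3.0, 8.8]
finger_gap: 0.24
gripper_force: 39.4
time: 46.28
ee_pos: [0.4463, 0.1571, 0.0398]
tcp_rot: [-180.0, -0.1, 4.1]
ft_force: [-2.2, 0.8, 7.6]
finger_gap: 0.245
gripper_force: 39.3
tcp [0.4463 0.1571 0.0398] rot [-1.7995e+02 -1.3000e-01  4.1000e+00] t 46.38 gap 20.6 shift [-0.0006  0.1304  0.0027] rotvec [-0.001 -0.002  0.   ] dyaw -0.0
```

View pics/w11.png

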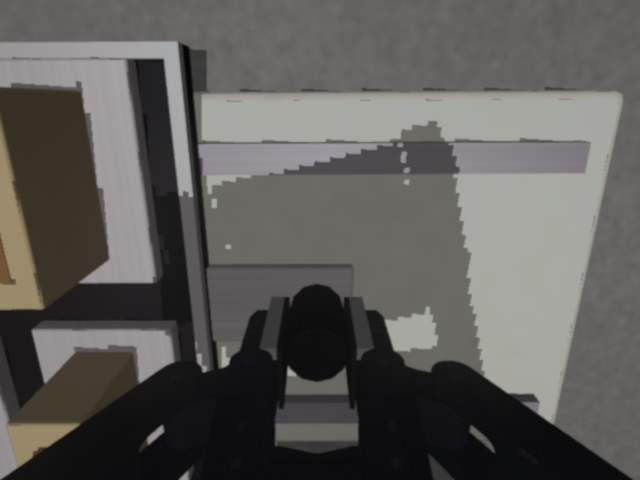

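The knob is held firmly at (317,320) and the front blocks are upright within the rim. About 50 mm remain to home.

```bash
python3 -m crank '0 -0.004 0 0 0 0 0;0 -0.008 0 0 0 0 0;0 -0.01 0 0 0 0 0;0 -0.01 0 0 0 0 0;0 -0.008 0 0 0 0 0' && python3 -m crank '0 -0.005 0 0 0 0 0;0 -0.002 0 0 0 0 0;0 -0.002 0 0 0 0 0;0 0 0 0 0 0 0' && python3 -m crank '0 -0.002 0 0 0 0 0;0 0 0 0 0 0 0'
```

```text
time: 47.0
ee_pos: [0.4432, 0.1965, 0.0398]
tcp_rot: [180.0, -0.1, 4.1]
ft_force: [-2.2, -2.7, 7.3]
finger_gap: 0.246
gripper_force: 39.4
time: 47.5
ee_pos: [0.4426, 0.2055, 0.0398]
tcp_rot: [-180.0, -0.1, 4.1]
ft_force: [-2.2, -0.5, 8.1]
finger_gap: 0.241
gripper_force: 39.4
time: 47.75
ee_pos: [0.4424, 0.2071, 0.0398]
tcp_rot: [180.0, -0.1, 4.2]
ft_force: [-1.2, -3.7, 8.4]
finger_gap: 0.243
gripper_force: 39.4
```

```bash
python3 -m crank '0 -0.0015 0 0 0 0 0;0 0 0 0 0 0 0' && python3 -m crank '0 -0.0015 0 0 0 0 0;0 0 0 0 0 0 0'| grep -E 'ee_pos|force'
```

```text
time: 48.0
ee_pos: [0.4424, 0.2071, 0.0398]
tcp_rot: [179.8, -0.1, 4.2]
ft_force: [-0.1, -10.2, 9.5]
finger_gap: 0.243
gripper_force: 39.6
ee_pos: [0.4424, 0.2072, 0.0398]
ft_force: [1.5, -16.5, 10.9]
gripper_force: 39.9
```

```bash
python3 -m crank '0 0.003 0 0 0 0 0;0 0 0 0 0 0 0.042;0 0 0 0 0 0 0.042;0 0 0 0 0 0 0.042;0 0 -0.03 0 0 0 0.042' && python3 -m crank '0 0 -0.05 0 0 0 0.042;0 0 -0.06 0 0 0 0.0;0.05 0.011 0 0 0 0 0;0.05 0.011 0 0 0 0 0;0.05 0.011 0 0 0 0 0' && python3 -m crank '0.05 0.011 0 0 0 0 0;0.037 0.01 0 0 0 0 0;0 0 0 0 0 0 0'
python3 - <<'E'
from h import *
g=robot.grab_frame("wrist");cv2.imwrite("pics/w12.png",g["image"])
f=robot.grab_frame("top");cv2.imwrite("pics/top7.png",f["image"])
for r in robot.regions_of("wrist","snap_top"): print(round(r["conf"],2),r["box"],*rect(g,r["region"],.037))
for r in robot.regions_of("top","snap_top"): print(round(r["conf"],2),r["box"],*rect(f,r["region"],.037))
for r in robot.regions_of("top","stage_in"): print(round(r["conf"],2),r["box"],*rect(f,r["region"],.033))
delta(.683,.17,.06,4.1)
E
```

```text
time: 48.88
ee_pos: [0.4405, 0.2069, 0.0667]
tcp_rot: [179.9, 0.3, 4.1]
ft_force: [0.4, -0.2, 0.4]
finger_gap: 0.492
gripper_force: 0.0
time: 49.5
ee_pos: [0.5955, 0.1853, 0.1784]
tcp_rot: [-180.0, -0.0, 4.1]
ft_force: [0.6, -0.1, 0.2]
finger_gap: -0.002
gripper_force: 0.0
time: 49.88
ee_pos: [0.6842, 0.1699, 0.1766]
tcp_rot: [180.0, 0.0, 4.0]
ft_force: [0.3, 1.9, -0.8]
finger_gap: -0.004
gripper_force: 0.0
0.97 [298.7, 202.5, 348.8, 253.7] [678.7 165.3] [36.5 34.4] 4.1
0.58 [119.7, 245.9, 157.9, 335.4] [370.1 362.8] [91.6 88.5] -85.6
tcp [0.6812 0.1711 0.1784] rot [1.80e+02 3.00e-02 4.16e+00] t 50.12 gap -0.1 shift [0.0018 0.0012 0.1184] rotvec [0.    0.001 0.001] dyaw -0.1
```

View pics/w12.png

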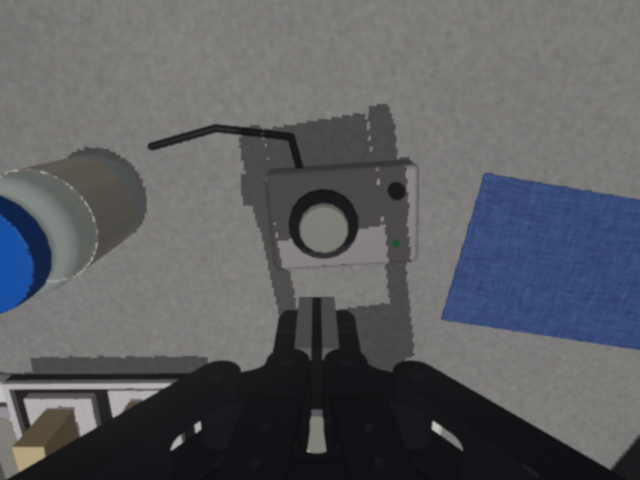

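The button is at (323,229) on the control box. The jar is to the left and clear of the vertical press.

```bash
python3 -m crank '-0.0015 0.005 0.04 0 0 0 0;0 0 0.05 0 0 0 0;0 0 0.028 0 0 0 0;0 0 0 0 0 0 0'|grep -E 'ee_pos|ft'; for i in 1; do python3 -m crank '0 0 0.005 0 0 0 0;0 0 0 0 0 0 0'|grep -E 'ee_pos|ft';done; python3 -m crank '0 0 0.004 0 0 0 0;0 0 0 0 0 0 0'|grep -E 'ee_pos|ft'
```

```text
ee_pos: [0.6788, 0.1656, 0.0581]
ft_force: [1.1, -0.3, 0.8]
ee_pos: [0.6818, 0.1659, 0.0568]
ft_force: [0.4, 0.4, 0.4]
ee_pos: [0.6816, 0.1656, 0.0517]
ft_force: [0.1, 0.5, 1.3]
```

```bash
python3 -m crank '0 0 0.004 0 0 0 0;0 0 0 0 0 0 0'|grep -E 'ee_pos|ft'; python3 -m crank '0 0 0.004 0 0 0 0;0 0 0 0 0 0 0'|grep -E 'ee_pos|ft'; python3 -m crank '0 0 0.003 0 0 0 0;0 0 0 0 0 0 0'|grep -E 'ee_pos|ft'
```

```text
ee_pos: [0.6816, 0.1656, 0.0475]
ft_force: [0.4, 0.3, 3.3]
ee_pos: [0.6817, 0.1657, 0.0459]
ft_force: [-2.5, -1.0, 13.2]
ee_pos: [0.6818, 0.1657, 0.0456]
ft_force: [-7.6, -1.6, 25.6]
```

The button went down 6 mm onto its stop. Next I release it and go to the jaw lug.

```bash
python3 -m crank '0 0 -0.03 0 0 0 0;0 0 -0.05 0 0 0 0;0 0 -0.05 0 0 0 0;-0.0317 0.0467 0 0 0 0 0.05;-0.0317 0.0467 0 0 0 0 0.05' >/dev/null && python3 -m crank '-0.0317 0.0467 0 0 0 0 0.05;-0.0317 0.0467 0 0 0 0 0.05;-0.0317 0.0467 0 0 0 0 0.05;-0.0317 0.0467 0 0 0 0 0.05;-0.0317 0.0467 0 0 0 0 0.05' >/dev/null && python3 -m crank '-0.0317 0.0467 0 0 0 0 0.05;-0.0317 0.0467 0 0 0 0 0.05;-0.0317 0.0467 0 0 0 0 0.05;0 0 0 0 0 -0.144 0.055;0 0 0 0 0 -0.144 0.055' && python3 -m crank '0 0 0 0 0 -0.144 0.055;0 0 0 0 0 -0.144 0.055;0 0 0 0 0 -0.144 0.055;0 0 0 0 0 -0.144 0.055;0 0 0 0 0 -0.144 0.055' && python3 -m crank '0 0 0 0 0 -0.144 0.055;0 0 0 0 0 0 0.055;0 0 0 0 0 0 0.055'
python3 - <<'E'
from h import *
f=robot.grab_frame("top");cv2.imwrite("pics/top8.png",f["image"])
delta(.3992,-.3228,.039,70.1)
E
```

```text
time: 53.75
ee_pos: [0.3975, -0.3235, 0.1696]
tcp_rot: [-179.9, 0.0, 20.8]
ft_force: [0.3, 0.7, -0.4]
finger_gap: 0.646
gripper_force: 0.0
time: 54.38
ee_pos: [0.3981, -0.3227, 0.1696]
tcp_rot: [-179.9, -0.0, 62.1]
ft_force: [-0.7, 0.3, -0.4]
finger_gap: 0.644
gripper_force: 0.0
time: 54.75
ee_pos: [0.3984, -0.3228, 0.1699]
tcp_rot: [-180.0, -0.0, 70.0]
ft_force: [0.1, 0.2, -0.4]
finger_gap: 0.645
gripper_force: 0.0
tcp [ 0.3984 -0.3229  0.17  ] rot [-179.98   -0.     70.03] t 54.8 gap 54.8 shift [0.0004 0.0008 0.131 ] rotvec [-0.    -0.    -0.001] dyaw 0.1
```

View pics/top8.png

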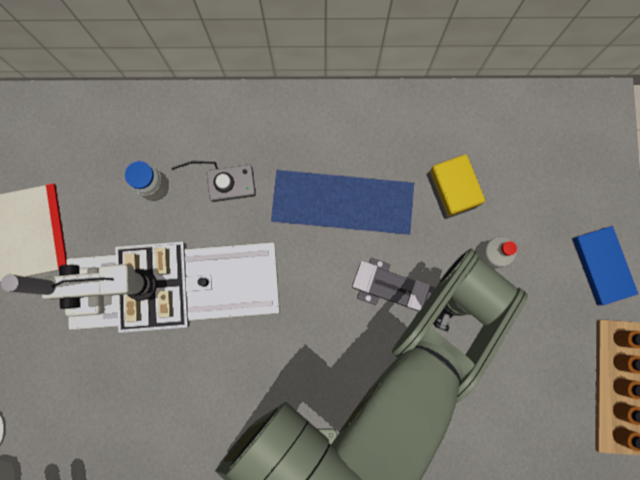

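The stage is home with the four blocks under the lens, around (150,285), and the mat is empty. The bystanders have not moved.

```bash
python3 -m crank '0 0.0008 0.04 0 0 0 0.055;0 0 0.05 0 0 0 0.055;0 0 0.035 0 0 0 0.055;0 0 0.005 0 0 0 0.055;0 0 0 0 0 0 0' 40 && python3 -m crank '0 0 0 0 0 0 0;0 0 0 0 0 0 0;0 0 0 0 0 0 0' && python3 -m crank '0.01 0 0 0 0 0 0;0.012 0 0 0 0 0 0;0.012 0 0 0 0 0 0;0.01 0 0 0 0 0 0;0.003 0 0 0 0 0 0' && python3 -m crank '0.002 0 0 0 0 0 0;0.002 0 0 0 0 0 0;0 0 0 0 0 0 0' && python3 -m crank '0.0015 0 0 0 0 0 0;0 0 0 0 0 0 0'
```

```text
time: 55.42
ee_pos: [0.3998, -0.3237, 0.0408]
tcp_rot: [179.9, 0.0, 70.1]
ft_force: [1.2, 0.5, 0.4]
finger_gap: 0.442
gripper_force: 0.0
time: 55.8
ee_pos: [0.3987, -0.3234, 0.0417]
tcp_rot: [-180.0, 0.1, 70.2]
ft_force: [-6.2, 0.8, 6.4]
finger_gap: 0.316
gripper_force: 43.2
time: 56.42
ee_pos: [0.4145, -0.2792, 0.0417]
tcp_rot: [-180.0, 0.1, 70.2]
ft_force: [-7.5, -2.1, 7.2]
finger_gap: 0.316
gripper_force: 43.2
time: 56.8
ee_pos: [0.4155, -0.2763, 0.0417]
tcp_rot: [-180.0, 0.2, 70.2]
ft_force: [-7.1, -3.3, 7.2]
finger_gap: 0.319
gripper_force: 43.2
time: 57.05
ee_pos: [0.4156, -0.2763, 0.0417]
tcp_rot: [-180.0, 0.3, 70.2]
ft_force: [-11.0, -10.4, 6.2]
finger_gap: 0.319
gripper_force: 43.1
```

```bash
python3 -m crank '-0.002 0 0 0 0 0 0;0 0 0 0 0 0 0.055;0 0 0 0 0 0 0.055;0 0 0 0 0 0 0.055;0 0 -0.03 0 0 0 0.055' >/dev/null && python3 -m crank '0 0 -0.05 0 0 0 0.055;0 0 -0.05 0 0 0 0.055;-0.05 0 -0.03 0 0 0 0.055;0 0 0 0 0 0 0.055'
python3 - <<'E'
from h import *
f=robot.grab_frame("scene");g=robot.grab_frame("wrist")
L=pix(g,[[.4156,-.2763,.064]])
im=np.hstack([cv2.resize(f["image"][40:300,180:440],(400,400)),cv2.resize(g["image"],(400,400))]);cv2.imwrite("pics/end.png",im);print(L)
E
```

```text
time: 58.18
ee_pos: [0.4004, -0.3258, 0.2029]
tcp_rot: [179.6, 0.2, 70.0]
ft_force: [-0.5, 0.0, -1.0]
finger_gap: 0.644
gripper_force: 0.0
[[314.23056202 149.77708132]]
```

View pics/end.png

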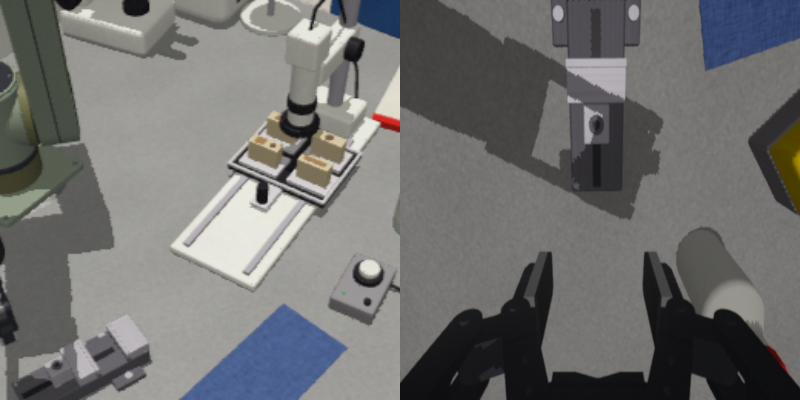

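The four blocks stand flat under the lens, the button is up, the jaw is shut and the gripper is free. I hand it in.

```bash
python3 -c "
from cell import robot
print(robot.job_done())"
```

```text
the job is handed in; nothing more can be done
None
```

Job handed in, with the verdict not shown to me: all four blocks stand on the stage, which is fully home, the capture button was pressed and is up, the empty vise's jaw is shut, and the bystanders look unmoved in the top camera view.

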